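# Open the spool case back onto its lid rest and stow a spool

### The arm

A 7-joint arm with a two-finger parallel gripper is mounted at the origin on the work surface. World frame = base frame: x ahead of the robot, y to its left, z up, the work surface at z = 0. Lengths are in m, angles in rad, forces in N, time in s.
With the tool pointing down it reaches from about 0.4 to 0.875 m from the base axis. Payload 4.4 kg.
Tool frame: the origin (TCP) lies at the very end of the fingers, on their centre line; the grasp point (between the pads) lies 19 mm behind it (env.hold_point_z is the distance from the TCP to the grasp point, in m); z points along the fingers, x is the direction in which the jaws open and shut, and the axes are right-handed (so a half turn about z gives the same grasp; the last joint's range is limited). The gripper opens to 85 mm and grips with 20 to 120 N. Pads are 22 mm wide; open, the fingers measure 114 mm over their backs; the gripper's body (76 mm by 85 mm) begins 54 mm behind the grasp point. The pads swing forward as they close: fully open they stand 13 mm farther back than shut.
Start: joints at [-1.233, 0.628, 0.038, 1.517, -0.027, 0.996, -0.02], TCP at [0.255, 0.598, 0.231] pointing down, gripper open.
Joint ranges: [-3.06, 3.06], [-0.37, 2.12], [-1.25, 1.32], [0.18, 2.47], [-1.1, 4.24], [0.23, 1.98], [-2.94, 2.94]. Speed limits (rad/s): [2.57, 2.57, 3.14, 3.14, 3.14, 3.14, 3.14].

### API

Orientations are given as [roll, pitch, yaw] about the fixed x, y, z axes, in that order (R = Rz(yaw) Ry(pitch) Rx(roll)).
In Python, from workcell import sense, viewer, ticket, env gives the robot as it stands.
- The arm moves only by the tool drive_tool, never from a script. Its argument "commands" is a list that holds one entry, the list of rows, each a list of 7 numbers: the shift along the tool's x, y, z in m, then the turn, a rotation vector about the tool's x, y, z in rad, then the closure in counts, from 0 (fully open) to 255 (shut). A call has 1 to 20 rows; each row is the pose to reach, as a shift and turn from the pose measured when the call began, along the tool's axes at that moment; what a row does not reach only later rows make up. A row lasts 1/8 s, in which the tool goes at most 62.5 mm and 10.7 degrees, less where a joint would pass 70% of its speed; a pose out of reach is approached as far as the arm can. A call with a gripper value outside its range is refused whole. The fingers move at their own pace and stop on an object; "newtons" is the grip in N (left out, the last holds). Time passes only in rows, so rows that repeat a pose let the fingers close. It gives the time, the measured TCP pose, the force and the opening at its end, in the units of the state.
- sense(): the state, without advancing time (a new reading comes with each control period).
- viewer.grab_frame(name): name is "scene" or "top"; returns a dict with "img" (384x512x3 uint8, blue, green, red), "range_z" (384x512 float32, m along the optical axis (not along the pixel's ray), 0 where there is no reading), "camera_matrix" (3x3 intrinsics, pixels), "k1" (the pictures are not rectified: a ray, as slopes to the right and down, at radius r is drawn at 1 + k1 r^2 times it, then the intrinsics apply), "origin" and "attitude" of the camera in the world. Camera axes: x right, y up, looking along -z (the intrinsics and any distortion apply to the point x, -y, -z); pixel columns grow to the right and rows downward; lengths in m; the calibration is good to about 2 mm. A picture is of the moment at which its call begins.
- ticket.job_done(): hands the job in, once; it reports no verdict.
The state is a dict: "t": time; "joint_positions": joint angles; "joint_velocities": joint speeds; "joint_torque": joint torques, N m; "position": TCP position; "tool_rot": TCP orientation; "contact_force": force on the tool from outside, world axes, zero at the start; "wrist_torque": the same for the moment, N m; "finger_gap": opening from 0.0 (shut) to 1.0 (fully open).
Only numpy, scipy, OpenCV 4.12 (cv2) and the standard library are available. Lean on these libraries where they do the work, as an engineer would, in place of code of your own. Each camera call takes 0.05 s, during which the arm holds its last target.

### The job

Lift the lid of the grey steel spool case and lead it all the way back until it lies on the rubber buffer of its lid rest: set it down there softly by feel, without letting it drop or bang and without forcing it. Then lower the spare spool from the bench onto the free post inside the case, right down, neither dropped nor rammed, and leave the lid open on its rest and everything else as it is.

Things in the scene. Friction and masses are not known exactly. Their poses are not given: they have to be found in the camera images.
- lid (a joint): Hinge angle of the case lid, rad: 0 shut (the start), growing as it opens upward and away from the robot. It meets the buffer somewhere from 1.70 to 1.96, as the buffer happens to be set. A free hinge, no detent: below about 1.3 the 0.5 to 0.7 kg lid falls shut, beyond that it falls back of itself until the buffer stops it.
- case: Spool case: open grey sheet-steel box, 140 mm deep (x), 220 mm wide (y), 70 mm high, walls and floor 3 mm, bolted to the bench. Origin: centre of its underside; x points away from its front (the tongue's side), z up. The shut lid, a 30 mm deep shell hinged along the back edge, stands on its rim; its top is then 100 mm above the bench.
- case_hinge (a point): Middle of the lid's hinge line, on the case's upper back edge, 70 mm above the bench and 70 mm behind the case's centre. y lies along the hinge line, x points away from the case's front, z is up; it does not turn with the lid.
- lid_tab (a point): Grip point of the lid's pull tongue: plain steel, in the middle of the lid's front edge, 38 mm long, 36 mm wide (y, along the hinge), 8 mm thick. The point is on its centre line, 26 mm from the lid's front face; lid shut: 168 mm before the hinge line, 82 mm above the bench. Turns with the lid. Pinched by its side faces (36 mm apart along y) it pivots between the pads as the lid swings.
- lid_rest: Lid rest, fixed: dark steel upright strap 30 mm wide, 201 mm high, 105 mm behind the hinge line. Origin at its foot; axes as the case's. 185 mm above the bench its set screw carries a black rubber dome, 24 mm in diameter, facing the case: the buffer that the lid's flat outside comes down on. The dome's nose is 46 to 76 mm behind the hinge line, as set; it yields 1 mm for 5 N.
- spool: The spare spool to stow: a black reel spool wound with white line, standing upright on the bench, left or right of the case. 48 mm in diameter at both flanges, 36 mm high, 13 mm bore right through; 40 to 85 g. Origin: centre of its underside, z up along the bore.
- spool_center (a point): Centre of the spare spool, on its axis, half-way up (18 mm above its underside).
- post: The free post in the case: an upright steel pin 9 mm in diameter with a tapered tip, on a square black foot 34 mm wide and 4 mm high. Origin: centre of the foot's underside on the case floor, 3 mm above the bench. Two posts stand midway in the case's depth, 50 mm left and right of its middle; the other already carries a spool.
- post_tip (a point): Tip of the free post, on its axis: 49 mm above the bench, 42 mm above the foot's top. A spool fully down sits on the foot, its centre 24 mm below this tip, the pin standing 6 mm out of it.
- spool2_center (a point): Centre of the like spool already on the other post: to be left as it is.
- reel1: Bystander: black fishing reel lying on its side, orange line, about 150 x 80 x 97 mm.
- reel2: Bystander: silver fishing reel lying on its side, green line, about 150 x 80 x 97 mm.
- oil: Bystander: white oil bottle, 32 mm in diameter, 85 mm high, standing on the side of the case where the spool is not.
- tape: Bystander: cardboard tape core, 72 mm in diameter, 35 mm high, standing flat near the bench's front.
- driver: Bystander: screwdriver, 170 mm long, lying near the bench's front.
- crank: Bystander: loose reel crank, 75 mm long, 35 mm high at its grip, near the bench's front.
- grease_tin: Bystander: flat steel tin, 50 x 50 x 22 mm, near the bench's front.

How it is judged:
By the outcome, as a careful person would: the job done as asked, in the order asked, and still so for the second after the job is handed in, with the robot touching nothing.
It also fails if it takes over 69 s, if anything falls off the work surface, if the arm or the gripper's body presses on something with over 40 N, if the wrist force passes 120 N, or if a joint passes its speed limit or range.

## Working session

There is one attempt and no reset: what is moved stays moved. The work goes in short steps, Python scripts to look and compute and a tool call to move; the robot and the scene stay as the last step left them, time stands still between calls to the robot, and variables do not carry over. Pictures are saved under pics/ and viewed, and the job is handed in when it is done.

Besides the shell and the picture viewer there is one more tool, called after "Emit:" as name(argument=value, ...) on one line, values as JSON. drive_tool: Moves the arm, as the interface text tells. Its arguments: {"type":"object","properties":{"commands":{"type":"array"},"newtons":{"type":"number"}},"required":["commands"]}

```bash
mkdir -p pics; ls
cat > h.py <<'E'
import numpy as np,cv2
from workcell import sense,viewer,ticket,env
from scipy.spatial.transform import Rotation as Rn
def rot(a):
    a=np.array(a,float)
    return a if a.shape==(3,3) else (Rn.from_euler('xyz',a).as_matrix() if a.size==3 else Rn.from_quat(a).as_matrix())
def pts(f,uv):
    uv=np.array(uv,float).reshape(-1,1,2);K=np.array(f['camera_matrix'])
    n=cv2.undistortPoints(uv,K,np.array([f['k1'],0,0,0.]))[:,0]
    d=np.c_[n[:,0],-n[:,1],-np.ones(len(n))]
    return d@rot(f['attitude']).T
def plane(f,uv,z):
    d=pts(f,uv);o=np.array(f['origin']);return o+d*((z-o[2])/d[:,2])[:,None]
def cloud(f):
    h,w=f['range_z'].shape;u,v=np.meshgrid(np.arange(w),np.arange(h))
    d=pts(f,np.c_[u.ravel(),v.ravel()]);return (np.array(f['origin'])+d*f['range_z'].ravel()[:,None]).reshape(h,w,3)
def proj(f,P):
    P=np.atleast_2d(P);c=(P-np.array(f['origin']))@rot(f['attitude']);c=c*[1,-1,-1]
    return cv2.projectPoints(c,np.zeros(3),np.zeros(3),np.array(f['camera_matrix']),np.array([f['k1'],0,0,0.]))[0][:,0]
def save(f,n,s=1.5): cv2.imwrite('pics/'+n+'.png',cv2.resize(f['img'],None,fx=s,fy=s))
E
python3 - <<'E'
from h import *
for n in ['scene','top']:
    f=viewer.grab_frame(n);save(f,n+'0');np.savez(n+'0.npz',**f)
    print(n,f['camera_matrix'],f['k1'],f['origin'],f['attitude'])
print(sense(),env.hold_point_z)
E
```

```text
pics
scene [[413.43714296   0.         251.98381175]
 [  0.         413.43714296 190.55716766]
 [  0.           0.           1.        ]] -0.03350977927112876 [1.11683775 0.53045582 0.71352086] [0.8912312  0.01102449 2.3171443 ]
top [[356.83996411   0.         256.4184381 ]
 [  0.         356.83996411 191.33963412]
 [  0.           0.           1.        ]] 0.03431916931648798 [0.31904825 0.00219998 1.12264441] [ 2.22062750e-01 -2.22295964e-04 -1.52676106e+00]
{'t': 0.1, 'joint_positions': array([-1.23280525,  0.62925367,  0.03845151,  1.51829161, -0.02700544,
        0.99633881, -0.0200168 ]), 'joint_velocities': array([-0.00101636, -0.00284057,  0.00218123, -0.00057329, -0.00054216,
       -0.00134871,  0.00026885]), 'joint_torque': array([ 3.98809643e-03, -5.64531112e+01,  1.23077787e+00, -1.93973082e+01,
        1.12963677e-02,  5.44497292e-03,  1.83472122e-05]), 'position': array([0.255134  , 0.59719659, 0.23047362]), 'tool_rot': array([3.14157434e+00, 1.77323984e-03, 1.16697947e+00]), 'contact_force': array([-0.18200191,  0.68905351, -0.28145036]), 'wrist_torque': array([-0.00255626, -0.00799469,  0.02055008]), 'finger_gap': 1.0044321020252212} 0.0187
```

View pics/scene0.png

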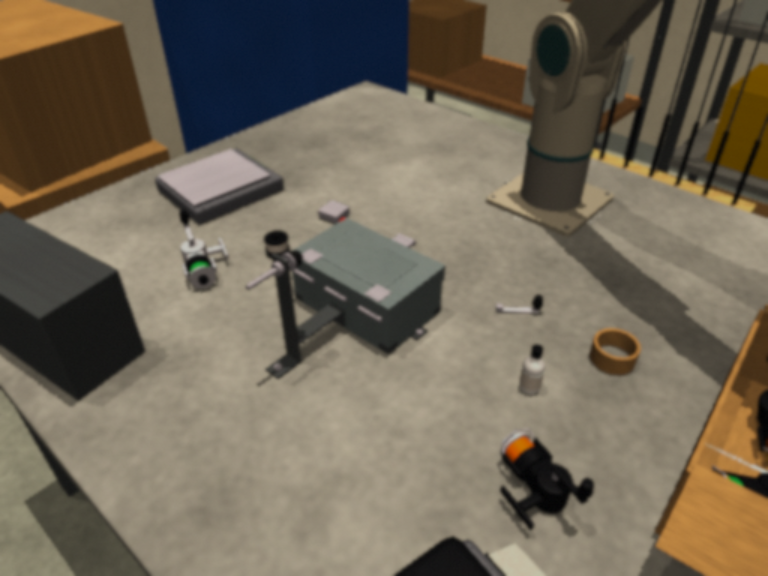

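View pics/top0.png

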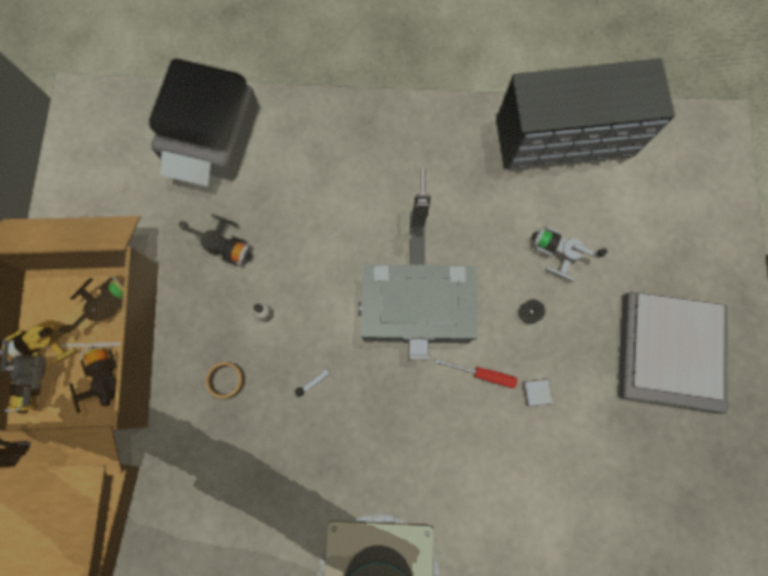

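Scene view: the case is at about (365,285), with the lid rest behind it. Top view: the lid spans (362–477, 264–340), the tongue is at (418,349), the spare spool at (532,312) on the right and the oil at (262,312). The screwdriver lies at (435–515, 360–380) under or near the tongue. Next I'll measure these.

Run:
```python
from h import *
f=dict(np.load('top0.npz'));g=dict(np.load('scene0.npz'))
print(proj(f,sense()['position']))
C=cloud(f);G=cloud(g)
im=f['img']
hsv=cv2.cvtColor(im,cv2.COLOR_BGR2HSV)
# lid top
for nm,c in [('top',C),('scene',G)]:
    z=c[...,2];roi=(c[...,0]>0.25)&(c[...,0]<0.75)&(c[...,1]>-.3)&(c[...,1]<.15)
    for lo,hi in [(.092,.108),(.07,.09),(.028,.042),(.015,.028)]:
        m=((z>lo)&(z<hi)&roi).astype(np.uint8)
        n,l,s,cc=cv2.connectedComponentsWithStats(m)
        for i in range(1,n):
            if s[i,4]>25:
                P=c[l==i];r=cv2.minAreaRect(P[:,:2].astype(np.float32)*1000)
                print(nm,lo,s[i],P.mean(0).round(4),P.min(0).round(3),P.max(0).round(3),np.round(r[0],1),np.round(r[1],1),round(r[2],1))
cv2.imwrite('pics/topcrop.png',cv2.resize(im[100:280,200:390],None,fx=4,fy=3.3,interpolation=cv2.INTER_CUBIC))
cv2.imwrite('pics/scenecrop.png',cv2.resize(g['img'][120:270,150:330],None,fx=4,fy=4,interpolation=cv2.INTER_CUBIC))
```

```text
[[  4.35426082 289.72956275]]
top 0.092 [ 241  176   78   50 3726] [ 0.5251 -0.0557  0.1002] [ 0.452 -0.169  0.092] [0.602 0.057 0.107] [526.3 -55.5] [144.9 224. ] 1.7
top 0.07 [241 225  52  15 220] [ 0.4382 -0.0493  0.0848] [ 0.414 -0.097  0.072] [0.456 0.053 0.09 ] [433.7 -22.5] [ 40.9 150.4] 1.6
top 0.028 [274 151   9  26 117] [ 0.658  -0.0501  0.0403] [ 0.616 -0.065  0.036] [ 0.698 -0.038  0.042] [656.8 -51.4] [82.9 25.7] 1.5
top 0.028 [348 200  10  15 113] [ 0.5283 -0.286   0.0353] [ 0.506 -0.3    0.029] [ 0.55  -0.271  0.041] [ 528.2 -285.7] [28.7 44.1] 88.6
top 0.015 [315 245  30  14 213] [ 0.3907 -0.2204  0.0225] [ 0.372 -0.262  0.015] [ 0.408 -0.174  0.028] [ 391.7 -217.7] [89.3 24.6] 77.7
top 0.015 [349 254   9  17 128] [ 0.3639 -0.2893  0.0213] [ 0.338 -0.3    0.015] [ 0.386 -0.276  0.027] [ 362.2 -288.9] [47.4 23.4] 2.6
scene 0.092 [ 196  145  101   64 3275] [ 0.5313 -0.0437  0.1005] [ 0.45  -0.172  0.092] [0.601 0.059 0.105] [526.8 -56.7] [148.1 228.2] 1.4
scene 0.092 [187 204  11  10  52] [ 0.7015 -0.0467  0.0996] [ 0.697 -0.064  0.092] [ 0.704 -0.034  0.108] [702.  -48
[... 1233 characters left out ...]
9.4 38. ] 41.4
scene 0.015 [218 136  15  12  78] [ 0.3689 -0.2864  0.0212] [ 0.339 -0.3    0.015] [ 0.39  -0.255  0.027] [ 364.3 -277.7] [51.7 44.8] 0.6
scene 0.015 [178 161  15   8  48] [ 0.5365 -0.2799  0.0216] [ 0.511 -0.298  0.015] [ 0.55  -0.27   0.028] [ 534.3 -280.5] [18.  42.5] 63.2
scene 0.015 [196 191  21  15  78] [ 0.5971 -0.1259  0.0217] [ 0.595 -0.161  0.015] [ 0.6   -0.086  0.028] [ 597.5 -123.4] [75.6  5.4] 89.6
scene 0.015 [223 200  71  32 269] [0.559  0.0278 0.0212] [ 0.454 -0.058  0.015] [0.602 0.057 0.028] [552.5  31. ] [ 86.4 182.4] 53.3
scene 0.015 [190 228  11  10  36] [ 0.7014 -0.0469  0.0218] [ 0.696 -0.065  0.016] [ 0.704 -0.033  0.027] [701.6 -48.9] [ 6.6 32.2] 10.9
```

View pics/topcrop.png

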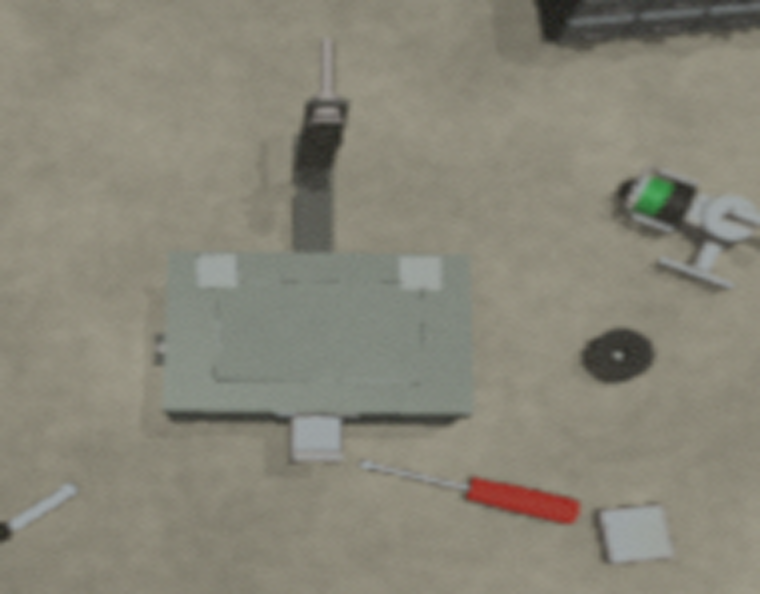

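View pics/scenecrop.png

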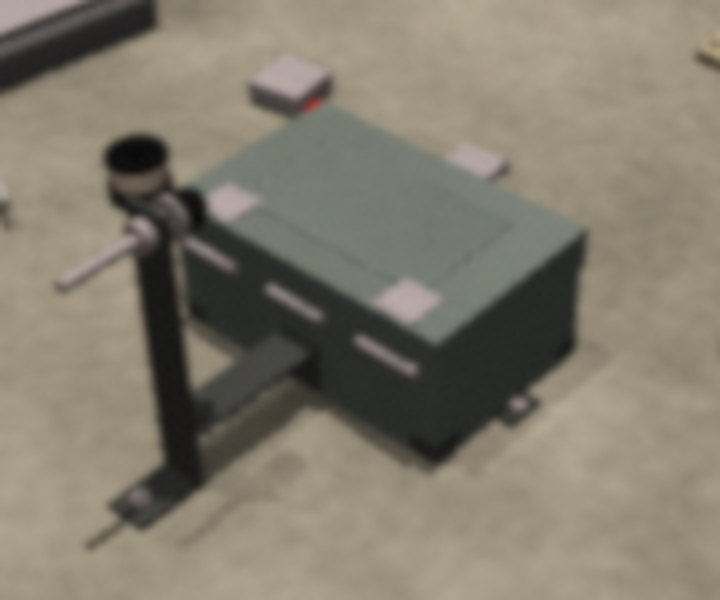

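```bash
cat >> h.py <<'E'
def tgt(P,rpy,grip=None):
    """shift+rotvec in current tool axes for TCP target"""
    s=sense();R=rot(s['tool_rot']);d=R.T@(np.array(P)-s['position']);w=Rn.from_matrix(R.T@rot(rpy)).as_rotvec()
    return d.round(4),w.round(4)
def lidpt(H,yaw,th):
    x=-.168*np.cos(th)+.012*np.sin(th);z=.168*np.sin(th)+.012*np.cos(th)
    return np.array([H[0]+x*np.cos(yaw),H[1]+x*np.sin(yaw),.07+z])
E
python3 - <<'E'
from h import *
f=dict(np.load('top0.npz'));g=dict(np.load('scene0.npz'))
C=cloud(f);G=cloud(g)
for nm,c in [('top',C),('scene',G)]:
    m=(abs(c[...,0]-.66)<.06)&(abs(c[...,1]+.05)<.04)&(c[...,2]>.15)
    P=c[m];v,u=np.nonzero(m);o=np.argsort(P[:,0])
    print(nm,len(P))
    for i in o[:40:2]:print((u[i],v[i]),P[i].round(4))
# lid edges on colour via plane z=.1: yaw from rear/front rows
for nm,c in [('top',C),('scene',G)]:
    m=((abs(c[...,2]-.1)<.004)&(c[...,0]>.44)&(c[...,0]<.62)&(abs(c[...,1]+.055)<.13))
    P=c[m]
    ys=np.arange(-.155,.046,.01)
    mx=np.array([P[abs(P[:,1]-y)<.005,0].max() for y in ys]);mn=np.array([P[abs(P[:,1]-y)<.005,0].min() for y in ys])
    print(nm,np.polyfit(ys+.055,mx,1),np.polyfit(ys+.055,mn,1))
    xs=np.arange(.46,.59,.01)
    mx=np.array([P[abs(P[:,0]-x)<.005,1].max() for x in xs]);mn=np.array([P[abs(P[:,0]-x)<.005,1].min() for x in xs])
    print(np.polyfit(xs-.526,mx,1),np.polyfit(xs-.526,mn,1))
    Q=cv2.cvtColor((f if nm=='top' else g)['img'],cv2.COLOR_BGR2GRAY)
# spool centre
for nm,c in [('top',C),('scene',G)]:
    m=(np.hypot(c[...,0]-.529,c[...,1]+.286)<.035)&(c[...,2]>.031)
    P=c[m];print('spool',nm,len(P),cv2.minEnclosingCircle(P[:,:2].astype(np.float32)),P[:,2].mean())
E
```

```text
top 171
(np.int64(282), np.int64(145)) [ 0.6632 -0.0534  0.1908]
(np.int64(280), np.int64(145)) [ 0.6647 -0.0482  0.1859]
(np.int64(280), np.int64(144)) [ 0.6652 -0.0477  0.1926]
(np.int64(282), np.int64(144)) [ 0.6653 -0.0532  0.1929]
(np.int64(283), np.int64(144)) [ 0.6658 -0.056   0.1918]
(np.int64(278), np.int64(144)) [ 0.667  -0.0425  0.1869]
(np.int64(279), np.int64(143)) [ 0.6673 -0.0448  0.1943]
(np.int64(280), np.int64(143)) [ 0.6675 -0.0476  0.1941]
(np.int64(281), np.int64(143)) [ 0.6683 -0.0504  0.1922]
(np.int64(278), np.int64(143)) [ 0.6696 -0.0424  0.1878]
(np.int64(279), np.int64(142)) [ 0.6699 -0.0447  0.1952]
(np.int64(283), np.int64(142)) [ 0.6706 -0.0557  0.1945]
(np.int64(282), np.int64(142)) [ 0.671 -0.053  0.193]
(np.int64(284), np.int64(142)) [ 0.6719 -0.0586  0.1915]
(np.int64(282), np.int64(141)) [ 0.6727 -0.0527  0.1964]
(np.int64(283), np.int64(141)) [ 0.673  -0.0555  0.1957]
(np.int64(281), np.int64(141)) [ 0.6731 -0.0501  0.195 ]
(np.int64(279), np.int64(141)) [ 0.6743 -0.0448  0.1913]
(np.int64(285), np.int64(141)) [ 0.6747 -0.0613  0.1919]
(np.int64(28
[... 906 characters left out ...]
67]
(np.int64(195), np.int64(167)) [ 0.6746 -0.0526  0.1976]
(np.int64(199), np.int64(172)) [ 0.6756 -0.0395  0.1913]
(np.int64(199), np.int64(174)) [ 0.6759 -0.0399  0.186 ]
(np.int64(197), np.int64(169)) [ 0.6764 -0.0442  0.1974]
(np.int64(198), np.int64(171)) [ 0.677  -0.0408  0.1941]
top [-0.02550569  0.59762231] [-0.02864136  0.45527336]
[0.0204689  0.05503962] [ 0.02197802 -0.16629026]
scene [0.02926766 0.59704324] [-0.02494013  0.45445677]
[0.03651396 0.05651456] [ 0.04678379 -0.16755169]
spool top 171 ((0.5291252732276917, -0.29403436183929443), 0.024187179282307625) 0.03565846979929125
spool scene 136 ((0.5294788479804993, -0.294310599565506), 0.025432514026761055) 0.035748854681478
```

Run:
```python
from h import *
print(proj(dict(np.load('top0.npz')),lidpt((.596,-.054),.026,0)),lidpt((.596,-.054),.026,0))
for P in [(.42,.25,.26),(.428,-.058,.17)]: print(tgt(P,(np.pi,0,1.597)))
```

```text
[[278.79345692 234.51383113]] [ 0.42805678 -0.05836751  0.082     ]
(array([-0.2545,  0.288 , -0.0291]), array([-4.0e-04,  1.7e-03, -4.3e-01]))
(array([-0.5345,  0.4164,  0.0614]), array([-4.0e-04,  1.7e-03, -4.3e-01]))
```

Emit:
drive_tool(commands=[[[-0.04, 0.045, -0.03, 0, 0, -0.07, 0], [-0.08, 0.09, -0.03, 0, 0, -0.14, 0], [-0.125, 0.14, -0.03, 0, 0, -0.21, 0], [-0.17, 0.19, -0.03, 0, 0, -0.28, 0], [-0.21, 0.24, -0.03, 0, 0, -0.36, 0], [-0.255, 0.288, -0.029, 0, 0.002, -0.43, 0], [-0.31, 0.313, -0.01, 0, 0.002, -0.43, 0], [-0.365, 0.34, 0.01, 0, 0.002, -0.43, 0], [-0.42, 0.365, 0.03, 0, 0.002, -0.43, 0], [-0.475, 0.39, 0.05, 0, 0.002, -0.43, 0], [-0.5345, 0.4165, 0.061, 0, 0.002, -0.43, 0], [-0.5345, 0.4165, 0.061, 0, 0.002, -0.43, 0], [-0.5345, 0.4165, 0.061, 0, 0.002, -0.43, 0], [-0.5345, 0.4165, 0.061, 0, 0.002, -0.43, 0], [-0.5345, 0.4165, 0.061, 0, 0.002, -0.43, 0]]], newtons=40)

```text
t: 1.98
position: [0.4283, -0.0565, 0.1706]
tool_rot: [3.141, -0.001, 1.6]
contact_force: [0.7, -0.6, -0.1]
finger_gap: 1.001
```

Run:
```python
from h import *
s=sense();print(s['t'],s['position'],s['tool_rot'],s['joint_positions'],s['contact_force'])
f=viewer.grab_frame('top');save(f,'top1')
print(tgt((.428,-.0583,.063),(np.pi,0,1.597)))
```

```text
1.975 [ 0.42831982 -0.05653716  0.17060742] [ 3.14145327e+00 -8.80201993e-04  1.59971653e+00] [ 7.04206099e-02  4.24619059e-01 -4.66741532e-03  2.16366204e+00
  1.96661564e-03  5.53261316e-01  1.66421100e+00] [ 0.68624486 -0.64180155 -0.08542561]
(array([-0.0017, -0.0004,  0.1076]), array([ 0.0002, -0.0008,  0.0027]))
```

View pics/top1.png

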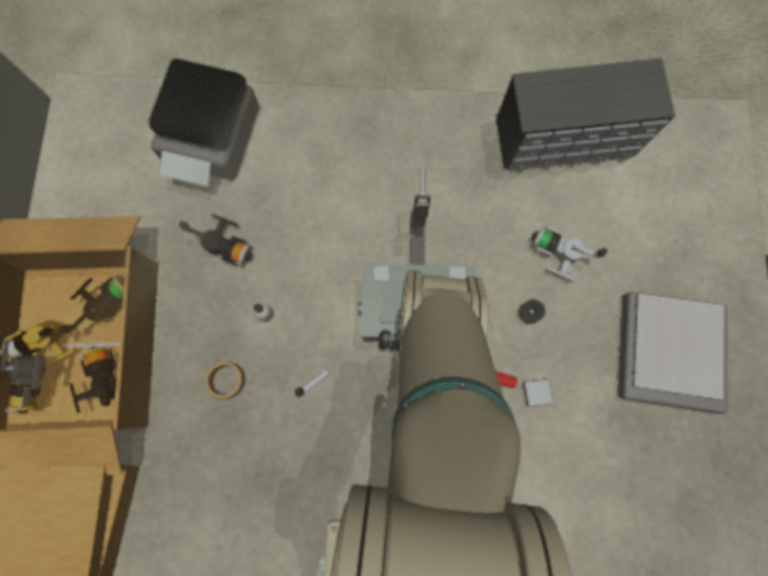

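The arm is above the tongue and the scene is unchanged. I'll descend now.

Emit:
drive_tool(commands=[[[-0.002, 0, 0.03, 0, -0.001, 0.003, 0], [-0.002, 0, 0.06, 0, -0.001, 0.003, 0], [-0.002, 0, 0.085, 0, -0.001, 0.003, 0], [-0.002, 0, 0.1, 0, -0.001, 0.003, 0], [-0.002, 0, 0.1075, 0, -0.001, 0.003, 0], [-0.002, 0, 0.1075, 0, -0.001, 0.003, 0], [-0.002, 0, 0.1075, 0, -0.001, 0.003, 0]]])

```text
t: 2.9
position: [0.4289, -0.0584, 0.0637]
tool_rot: [3.14, 0.0, 1.597]
contact_force: [0.5, -1.3, 0.1]
finger_gap: 0.998
```

Run:
```python
from h import *
s=sense();print(s['t'],s['position'],s['tool_rot'],s['joint_positions'],s['contact_force'],s['wrist_torque'])
f=viewer.grab_frame('scene');cv2.imwrite('pics/s2.png',cv2.resize(f['img'][80:270,150:350],None,fx=3.5,fy=3.1))
```

```text
2.9 [ 0.42885306 -0.05840712  0.06365044] [3.14032686e+00 3.16334529e-04 1.59701617e+00] [ 0.07331764  0.64353727 -0.00428528  2.24413215  0.0110602   0.25265214
  1.65620022] [ 0.54009818 -1.28273501  0.11837778] [-0.00336117 -0.02322204  0.03377892]
```

View pics/s2.png

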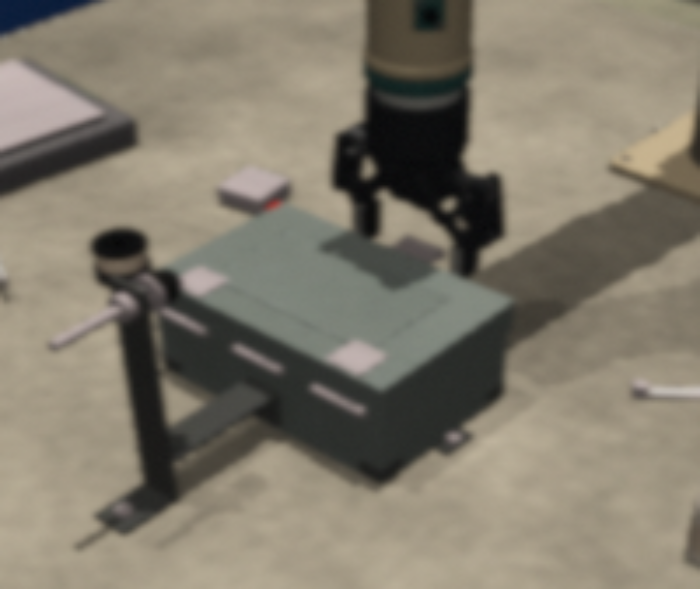

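The fingers straddle the tongue, at (368,220) and (465,255) either side of it. I'll close gently.

Emit:
drive_tool(commands=[[[0, 0, 0, 0, 0, 0, 100], [0, 0, 0, 0, 0, 0, 200], [0, 0, 0, 0, 0, 0, 200], [0, 0, 0, 0, 0, 0, 200], [0, 0, 0, 0, 0, 0, 200], [0, 0, 0, 0, 0, 0, 200], [0, 0, 0, 0, 0, 0, 200]]], newtons=40)

```text
t: 3.82
position: [0.429, -0.059, 0.0641]
tool_rot: [3.14, 0.001, 1.597]
contact_force: [-0.5, -0.9, 5.0]
finger_gap: 0.41
```

Run:
```python
from h import *
s=sense();print(s['t'],s['position'],s['tool_rot'],s['contact_force'],s['wrist_torque'],s['finger_gap']*85)
H=(.596,-.054)
P0=lidpt(H,.026,0)
R=rot(s['tool_rot'])
for th in np.arange(.05,2.0,.05):
    print(round(th,2),(R.T@(lidpt(H,.026,th)-P0)).round(4))
```

```text
3.825 [ 0.4290046  -0.05895301  0.0640833 ] [3.13963870e+00 8.62262716e-04 1.59666349e+00] [-0.48175465 -0.91962091  5.01530387] [-0.27900564  0.12664016  0.05997796] 34.824098961772386
0.05 [-0.      0.0008 -0.0084]
0.1 [-0.      0.0021 -0.0167]
0.15 [-0.      0.0037 -0.025 ]
0.2 [-0.      0.0058 -0.0331]
0.25 [-0.      0.0083 -0.0412]
0.3 [-0.      0.0111 -0.0491]
0.35 [-0.      0.0144 -0.0569]
0.4 [-0.0001  0.0181 -0.0644]
0.45 [-0.0001  0.0221 -0.0718]
0.5 [-0.0001  0.0265 -0.079 ]
0.55 [-0.0001  0.0312 -0.086 ]
0.6 [-0.0001  0.0363 -0.0927]
0.65 [-0.0001  0.0417 -0.0991]
0.7 [-1.000e-04  4.740e-02 -1.053e-01]
0.75 [-1.000e-04  5.350e-02 -1.112e-01]
0.8 [-1.000e-04  5.980e-02 -1.168e-01]
0.85 [-1.00e-04  6.64e-02 -1.22e-01]
0.9 [-1.000e-04  7.320e-02 -1.269e-01]
0.95 [-1.000e-04  8.030e-02 -1.315e-01]
1.0 [-1.000e-04  8.760e-02 -1.357e-01]
1.05 [-1.000e-04  9.510e-02 -1.395e-01]
1.1 [-1.000e-04  1.028e-01 -1.430e-01]
1.15 [-1.000e-04  1.106e-01 -1.460e-01]
1.2 [-1.000e-04  1.186e-01 -1.487e-01]
1.25 [-1.000e-04  1.267e-01 -1.510e-01]
1.3 [-1.000e-04  1.349e-01 -1.528e-01]
1.35 [-1.000e-04  1.432e-01 -1.543e-01]
1.4 [-1.000e-04  1.516e-01 -1.553e-01]
1.45 [-1.000e-04  1.600e-01 -1.559e-01]
1.5 [-1.000e-04  1.684e-01 -1.561e-01]
1.55 [-1.000e-04  1.768e-01 -1.559e-01]
1.6 [-1.000e-04  1.852e-01 -1.552e-01]
1.65 [-1.000e-04  1.936e-01 -1.541e-01]
1.7 [-1.000e-04  2.018e-01 -1.527e-01]
1.75 [-1.000e-04  2.100e-01 -1.508e-01]
1.8 [-1.000e-04  2.181e-01 -1.485e-01]
1.85 [-1.000e-04  2.261e-01 -1.457e-01]
1.9 [-1.000e-04  2.339e-01 -1.426e-01]
1.95 [-1.000e-04  2.416e-01 -1.392e-01]
```

Emit:
drive_tool(commands=[[[0, 0.001, -0.0084, 0, 0, 0, 200], [0, 0.002, -0.0167, 0, 0, 0, 200], [0, 0.0037, -0.025, 0, 0, 0, 200], [0, 0.0058, -0.0331, 0, 0, 0, 200], [0, 0.0083, -0.0412, 0, 0, 0, 200], [0, 0.0111, -0.0491, 0, 0, 0, 200], [0, 0.0111, -0.0491, 0, 0, 0, 200]]])

```text
t: 4.7
position: [0.4406, -0.0586, 0.1138]
tool_rot: [3.138, 0.001, 1.597]
contact_force: [2.7, -1.2, -5.6]
finger_gap: 0.411
```

Run:
```python
from h import *
s=sense();print(s['t'],s['position'],s['tool_rot'],s['contact_force'],s['wrist_torque'],s['finger_gap']*85)
f=viewer.grab_frame('scene');cv2.imwrite('pics/s3.png',cv2.resize(f['img'][80:270,150:350],None,fx=3.5,fy=3.1))
```

```text
4.7 [ 0.44058764 -0.05864668  0.11382725] [3.13826124e+00 9.91026322e-04 1.59669308e+00] [ 2.66770695 -1.16194429 -5.57556529] [-0.0686564  -0.23556567  0.02206506] 34.9586530242512
```

View pics/s3.png

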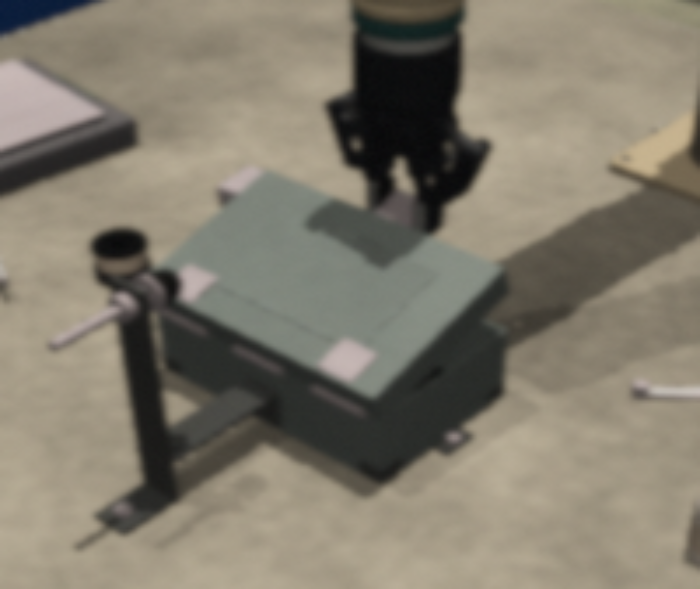

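The lid is opening and held, with low forces. Continuing the arc.

Emit:
drive_tool(commands=[[[0, 0.0033, -0.0078, 0, 0, 0, 200], [0, 0.007, -0.0153, 0, 0, 0, 200], [0, 0.011, -0.0227, 0, 0, 0, 200], [0, 0.0154, -0.0299, 0, 0, 0, 200], [0, 0.0201, -0.0369, 0, 0, 0, 200], [0, 0.0252, -0.0436, 0, 0, 0, 200], [0, 0.0306, -0.05, 0, 0, 0, 200], [0, 0.0363, -0.0562, 0, 0, 0, 200], [0, 0.0424, -0.0621, 0, 0, 0, 200], [0, 0.0487, -0.0677, 0, 0, 0, 200], [0, 0.0553, -0.0729, 0, 0, 0, 200], [0, 0.0621, -0.0778, 0, 0, 0, 200], [0, 0.0621, -0.0778, 0, 0, 0, 200]]])

```text
t: 6.38
position: [0.5024, -0.0568, 0.1918]
tool_rot: [3.139, 0.001, 1.597]
contact_force: [0.1, -0.0, -3.6]
finger_gap: 0.411
```

Run:
```python
from h import *
s=sense();print(s['t'],s['position'],s['tool_rot'],s['contact_force'],s['wrist_torque'],s['finger_gap']*85)
H=np.array((.596,-.054));P=s['position']
hp=P-rot(s['tool_rot'])@[0,0,-0]+rot(s['tool_rot'])@[0,0,-.0187]
r=np.array([hp[0]-H[0],hp[2]-.07]);print(np.hypot(*r),hp, np.arctan2(r[1],-r[0])-np.arctan2(.012,.168))
R=rot(s['tool_rot'])
th0=np.arctan2(r[1],-r[0])-np.arctan2(.012,.168)
for th in np.arange(.9,1.75,.05): print(round(th,2),(R.T@(lidpt(H,.026,th)-lidpt(H,.026,th0))).round(4))
```

```text
6.375 [ 0.50237861 -0.05684843  0.19180194] [3.13879411e+00 8.73266496e-04 1.59694465e+00] [ 0.05709641 -0.03616959 -3.6303524 ] [0.1211261  0.29903275 0.17573165] 34.94621722061935
0.1688656712098099 [ 0.50232587 -0.05683347  0.21050186] 0.9114555832152871
0.9 [ 0.     -0.0016  0.0011]
0.95 [-0.      0.0055 -0.0035]
1.0 [-0.      0.0128 -0.0077]
1.05 [-0.      0.0203 -0.0115]
1.1 [-0.     0.028 -0.015]
1.15 [-0.      0.0358 -0.018 ]
1.2 [-0.      0.0438 -0.0207]
1.25 [-0.      0.0519 -0.0229]
1.3 [-0.      0.0601 -0.0248]
1.35 [-0.      0.0684 -0.0262]
1.4 [-0.      0.0768 -0.0272]
1.45 [-0.      0.0852 -0.0278]
1.5 [-0.      0.0936 -0.028 ]
1.55 [-0.      0.102  -0.0278]
1.6 [-0.      0.1104 -0.0271]
1.65 [-0.      0.1188 -0.0261]
1.7 [-0.      0.127  -0.0246]
```

Excellent: the measured radius is 0.1689 against 0.1684 expected. Continuing to about 1.60, more slowly towards the end.

Emit:
drive_tool(commands=[[[0, 0.0055, -0.0035, 0, 0, 0, 200], [0, 0.0128, -0.0077, 0, 0, 0, 200], [0, 0.0203, -0.0115, 0, 0, 0, 200], [0, 0.028, -0.015, 0, 0, 0, 200], [0, 0.0358, -0.018, 0, 0, 0, 200], [0, 0.0438, -0.0207, 0, 0, 0, 200], [0, 0.0519, -0.0229, 0, 0, 0, 200], [0, 0.0601, -0.0248, 0, 0, 0, 200], [0, 0.0684, -0.0262, 0, 0, 0, 200], [0, 0.0768, -0.0272, 0, 0, 0, 200], [0, 0.0852, -0.0278, 0, 0, 0, 200], [0, 0.0936, -0.028, 0, 0, 0, 200], [0, 0.102, -0.0278, 0, 0, 0, 200], [0, 0.1104, -0.0271, 0, 0, 0, 200], [0, 0.1104, -0.0271, 0, 0, 0, 200]]])

```text
t: 8.25
position: [0.614, -0.0536, 0.2194]
tool_rot: [3.137, 0.001, 1.597]
contact_force: [-0.7, 1.8, 1.1]
finger_gap: 0.406
```

```bash
cat >> h.py <<'E'
def st(ths=()):
    s=sense();print(s['t'],s['position'],s['tool_rot'].round(4),s['contact_force'].round(2),s['wrist_torque'].round(3),s['finger_gap']*85)
    H=np.array((.596,-.054));R=rot(s['tool_rot']);hp=s['position']+R@[0,0,-.0187]
    r=np.array([hp[0]-H[0],hp[2]-.07]);th0=np.arctan2(r[1],-r[0])-np.arctan2(.012,.168);print('r,th',np.hypot(*r),th0)
    for th in ths: print(round(th,3),(R.T@(lidpt(H,.026,th)-lidpt(H,.026,th0))).round(4))
E
python3 - <<'E'
from h import *
st(np.arange(1.6,1.97,.02))
f=viewer.grab_frame('scene');cv2.imwrite('pics/s4.png',cv2.resize(f['img'][80:270,150:350],None,fx=3.5,fy=3.1))
E
```

```text
8.25 [ 0.61402703 -0.05359193  0.21936929] [3.1368e+00 6.0000e-04 1.5973e+00] [-0.74  1.8   1.1 ] [0.47  0.369 0.002] 34.536143329287164
r,th 0.1690235042979791 1.6058095804319128
1.6 [ 0.     -0.001  -0.0001]
1.62 [-0.      0.0024  0.0003]
1.64 [-0.      0.0057  0.0007]
1.66 [-0.      0.009   0.0013]
1.68 [-0.      0.0124  0.0018]
1.7 [-0.      0.0157  0.0025]
1.72 [-0.      0.019   0.0032]
1.74 [-0.      0.0222  0.004 ]
1.76 [-0.      0.0255  0.0049]
1.78 [-0.      0.0287  0.0058]
1.8 [-0.      0.032   0.0068]
1.82 [-0.      0.0352  0.0078]
1.84 [-0.      0.0383  0.0089]
1.86 [-0.      0.0415  0.0101]
1.88 [-0.      0.0446  0.0113]
1.9 [-0.      0.0477  0.0126]
1.92 [-0.      0.0508  0.014 ]
1.94 [-0.      0.0539  0.0154]
1.96 [-0.      0.0569  0.0169]
```

View pics/s4.png

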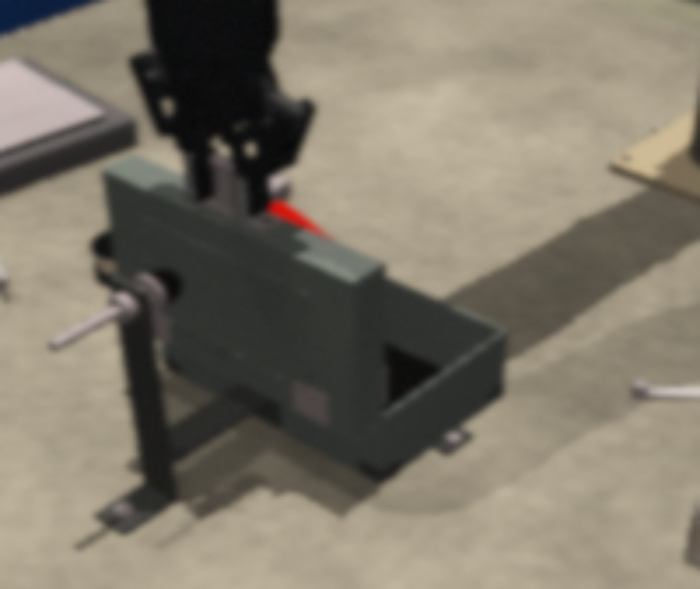

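Lid upright and clear of the dome at (170,285). Going on slowly.

Emit:
drive_tool(commands=[[[0, 0.0024, 0.0003, 0, 0, 0, 200], [0, 0.0057, 0.0007, 0, 0, 0, 200], [0, 0.009, 0.0013, 0, 0, 0, 200], [0, 0.0124, 0.0018, 0, 0, 0, 200], [0, 0.0157, 0.0025, 0, 0, 0, 200], [0, 0.019, 0.0032, 0, 0, 0, 200], [0, 0.0222, 0.004, 0, 0, 0, 200], [0, 0.0255, 0.0049, 0, 0, 0, 200], [0, 0.0255, 0.0049, 0, 0, 0, 200], [0, 0.0255, 0.0049, 0, 0, 0, 200]]])

```text
t: 9.55
position: [0.6395, -0.0529, 0.2149]
tool_rot: [3.136, 0.001, 1.597]
contact_force: [0.2, 2.9, 5.2]
finger_gap: 0.409
```

Run:
```python
from h import *
st(np.arange(1.76,1.97,.01))
f=viewer.grab_frame('scene');cv2.imwrite('pics/s5.png',cv2.resize(f['img'][120:220,150:260],None,fx=6,fy=6))
```

```text
9.55 [ 0.63952603 -0.0528681   0.21488748] [3.1361e+00 6.0000e-04 1.5973e+00] [0.2  2.95 5.22] [0.5   0.478 0.043] 34.7338084447118
r,th 0.16925229523256044 1.758948890403285
1.76 [-0.      0.0002  0.    ]
1.77 [-0.      0.0018  0.0005]
1.78 [-0.      0.0034  0.001 ]
1.79 [-0.      0.005   0.0014]
1.8 [-0.      0.0066  0.0019]
1.81 [-0.      0.0082  0.0025]
1.82 [-0.      0.0098  0.003 ]
1.83 [-0.      0.0114  0.0035]
1.84 [-0.      0.013   0.0041]
1.85 [-0.      0.0146  0.0047]
1.86 [-0.      0.0162  0.0053]
1.87 [-0.      0.0177  0.0059]
1.88 [-0.      0.0193  0.0065]
1.89 [-0.      0.0209  0.0072]
1.9 [-0.      0.0224  0.0078]
1.91 [-0.      0.024   0.0085]
1.92 [-0.      0.0255  0.0092]
1.93 [-0.      0.027   0.0099]
1.94 [-0.      0.0285  0.0106]
1.95 [-0.      0.0301  0.0113]
1.96 [-0.      0.0316  0.0121]
```

View pics/s5.png

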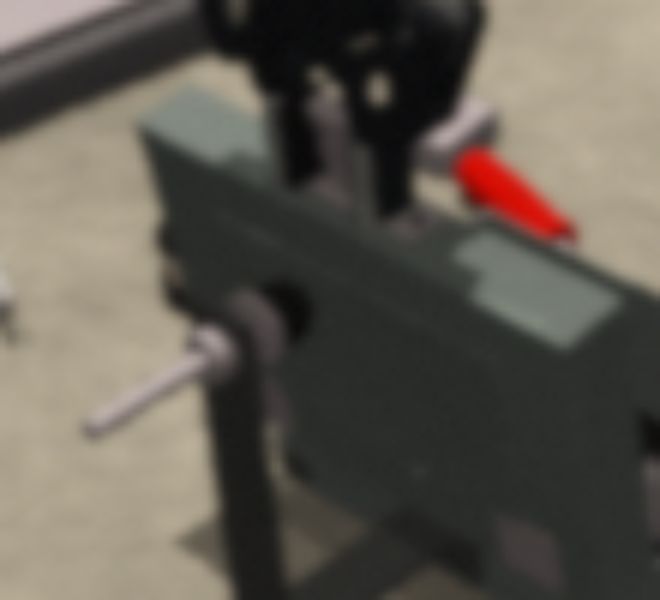

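Emit:
drive_tool(commands=[[[0, 0.0018, 0.0001, 0, 0, 0, 200], [0, 0.0034, 0.0004, 0, 0, 0, 200], [0, 0.005, 0.0008, 0, 0, 0, 200], [0, 0.0066, 0.0013, 0, 0, 0, 200], [0, 0.0082, 0.0018, 0, 0, 0, 200], [0, 0.0082, 0.0018, 0, 0, 0, 200]]])

```text
t: 10.35
position: [0.6475, -0.0526, 0.2127]
tool_rot: [3.137, 0.001, 1.597]
contact_force: [-0.7, 2.0, 0.5]
finger_gap: 0.404
```

Run:
```python
from h import *
st()
f=viewer.grab_frame('scene');cv2.imwrite('pics/s6.png',cv2.resize(f['img'][150:210,170:240],None,fx=10,fy=10))
```

```text
10.35 [ 0.64748672 -0.05261899  0.21272549] [3.1369e+00 6.0000e-04 1.5974e+00] [-0.67  2.    0.54] [ 0.408  0.64  -0.077] 34.361380405098494
r,th 0.16941079913896281 1.8077486280881327
```

View pics/s6.png

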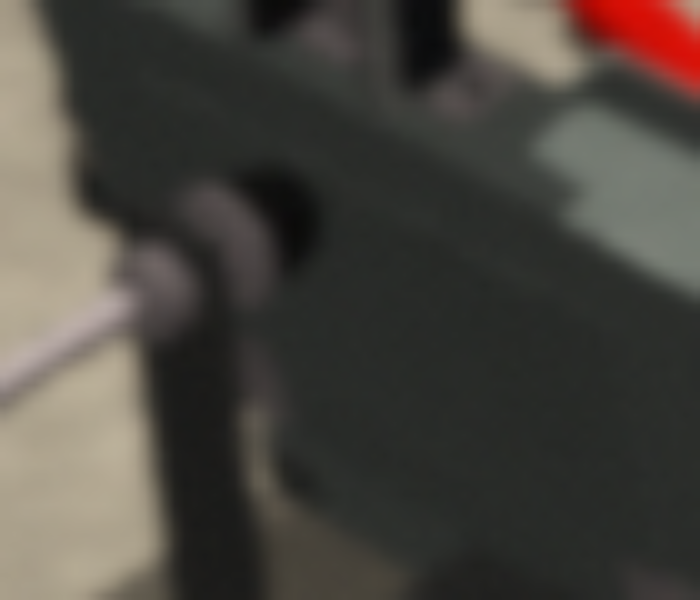

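Emit:
drive_tool(commands=[[[0, 0.0008, 0.0002, 0, 0, 0, 200], [0, 0.0016, 0.0005, 0, 0, 0, 200], [0, 0.0024, 0.0007, 0, 0, 0, 200], [0, 0.0032, 0.001, 0, 0, 0, 200], [0, 0.0032, 0.001, 0, 0, 0, 200]]])

```text
t: 11.02
position: [0.6507, -0.0525, 0.2117]
tool_rot: [3.137, 0.001, 1.597]
contact_force: [-1.2, 1.2, 1.1]
finger_gap: 0.411
```

```bash
python3 -c "
from h import *
st()"
```

```text
11.025 [ 0.65068983 -0.05253918  0.21171951] [3.1370e+00 5.0000e-04 1.5974e+00] [-1.22  1.22  1.07] [0.491 0.668 0.031] 34.92431299863806
r,th 0.16945748987208598 1.8275649340458588
```

Emit:
drive_tool(commands=[[[0, 0.0008, 0.0003, 0, 0, 0, 200], [0, 0.0016, 0.0005, 0, 0, 0, 200], [0, 0.0016, 0.0005, 0, 0, 0, 200], [0, 0.0016, 0.0005, 0, 0, 0, 200]]])

```text
t: 11.52
position: [0.6523, -0.0525, 0.2112]
tool_rot: [3.137, 0.0, 1.597]
contact_force: [-1.3, 3.1, -0.2]
finger_gap: 0.409
```

```bash
python3 -c "
from h import *
st()"
```

```text
11.525 [ 0.65229697 -0.05247652  0.21119169] [3.1369e+00 5.0000e-04 1.5974e+00] [-1.31  3.08 -0.22] [ 0.509  0.614 -0.006] 34.75725295268076
r,th 0.16948402263576967 1.8375437575719111
```

Emit:
drive_tool(commands=[[[0, 0.0008, 0.0003, 0, 0, 0, 200], [0, 0.0016, 0.0006, 0, 0, 0, 200], [0, 0.0016, 0.0006, 0, 0, 0, 200], [0, 0.0016, 0.0006, 0, 0, 0, 200]]])

```text
t: 12.02
position: [0.654, -0.0524, 0.2106]
tool_rot: [3.137, 0.001, 1.597]
contact_force: [-0.9, 3.2, 0.5]
finger_gap: 0.413
```

Run:
```python
from h import *
st()
f=viewer.grab_frame('scene');cv2.imwrite('pics/s7.png',cv2.resize(f['img'][150:210,170:240],None,fx=10,fy=10))
```

```text
12.025 [ 0.65401898 -0.05242981  0.2106036 ] [3.1367e+00 5.0000e-04 1.5974e+00] [-0.92  3.21  0.45] [ 0.524  0.481 -0.018] 35.12935967771547
r,th 0.16950864442864783 1.848255222367484
```

View pics/s7.png

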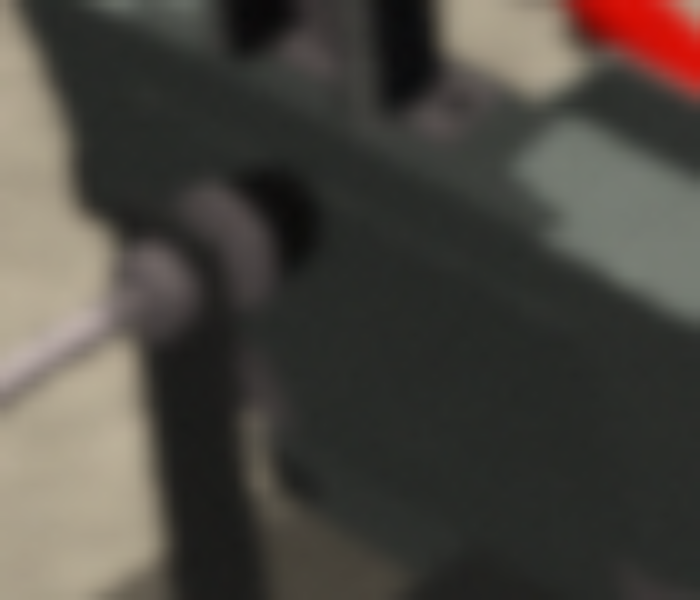

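No contact yet; tangential force is steady near −1 N. Continuing.

Emit:
drive_tool(commands=[[[0, 0.0008, 0.0003, 0, 0, 0, 200], [0, 0.0016, 0.0006, 0, 0, 0, 200], [0, 0.0016, 0.0006, 0, 0, 0, 200], [0, 0.0016, 0.0006, 0, 0, 0, 200]]])

```text
t: 12.58
position: [0.6558, -0.0524, 0.21]
tool_rot: [3.136, 0.001, 1.597]
contact_force: [-1.0, 2.4, 0.1]
finger_gap: 0.409
```

```bash
python3 -c "
from h import *
st()"
```

```text
12.575 [ 0.65575766 -0.05239986  0.21002474] [3.1364e+00 5.0000e-04 1.5974e+00] [-1.02  2.45  0.08] [ 0.508  0.458 -0.036] 34.72467659683819
r,th 0.16956668523053248 1.8590270963614584
```

Emit:
drive_tool(commands=[[[0, 0.0006, 0.0002, 0, 0, 0, 200], [0, 0.0012, 0.0005, 0, 0, 0, 200], [0, 0.0012, 0.0005, 0, 0, 0, 200], [0, 0.0012, 0.0005, 0, 0, 0, 200]]])

```text
t: 13.08
position: [0.657, -0.0524, 0.2096]
tool_rot: [3.136, 0.001, 1.597]
contact_force: [-1.3, 1.8, 1.2]
finger_gap: 0.413
```

```bash
python3 -c "
from h import *
st()"
```

```text
13.075 [ 0.65699846 -0.05235677  0.20960546] [3.1363e+00 5.0000e-04 1.5974e+00] [-1.29  1.78  1.21] [ 0.475  0.595 -0.059] 35.10814396075853
r,th 0.16961515546206843 1.8667343088747548
```

Emit:
drive_tool(commands=[[[0, 0.0006, 0.0002, 0, 0, 0, 200], [0, 0.0012, 0.0004, 0, 0, 0, 200], [0, 0.0012, 0.0004, 0, 0, 0, 200], [0, 0.0012, 0.0004, 0, 0, 0, 200]]])

```text
t: 13.58
position: [0.6582, -0.0523, 0.2092]
tool_rot: [3.136, 0.001, 1.597]
contact_force: [-0.4, 2.6, 0.3]
finger_gap: 0.411
```

Emit:
drive_tool(commands=[[[0, 0.0006, 0.0002, 0, 0, 0, 200], [0, 0.0012, 0.0005, 0, 0, 0, 200], [0, 0.0012, 0.0005, 0, 0, 0, 200], [0, 0.0012, 0.0005, 0, 0, 0, 200]]])

```text
t: 14.08
position: [0.6595, -0.0523, 0.2087]
tool_rot: [3.136, 0.0, 1.597]
contact_force: [-0.0, 2.4, -0.1]
finger_gap: 0.412
```

Run:
```python
from h import *
st()
f=viewer.grab_frame('scene');cv2.imwrite('pics/s8.png',cv2.resize(f['img'][150:210,170:240],None,fx=10,fy=10))
```

```text
14.075 [ 0.65952855 -0.05228669  0.20867666] [3.1361e+00 5.0000e-04 1.5974e+00] [-0.05  2.41 -0.13] [ 0.522  0.514 -0.023] 35.040767419051676
r,th 0.16967630212238424 1.8825911945785254
```

View pics/s8.png

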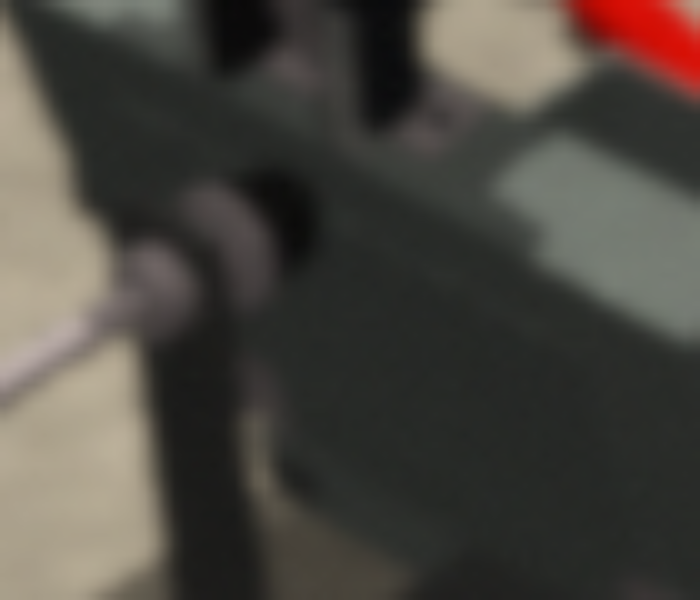

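Emit:
drive_tool(commands=[[[0, 0.0006, 0.0002, 0, 0, 0, 200], [0, 0.0012, 0.0005, 0, 0, 0, 200], [0, 0.0012, 0.0005, 0, 0, 0, 200], [0, 0.0012, 0.0005, 0, 0, 0, 200]]])

```text
t: 14.62
position: [0.6608, -0.0522, 0.2082]
tool_rot: [3.136, 0.001, 1.597]
contact_force: [-0.6, 2.2, 1.2]
finger_gap: 0.416
```

Emit:
drive_tool(commands=[[[0, 0.0006, 0.0002, 0, 0, 0, 200], [0, 0.0012, 0.0005, 0, 0, 0, 200], [0, 0.0012, 0.0005, 0, 0, 0, 200], [0, 0.0012, 0.0005, 0, 0, 0, 200]]])

```text
t: 15.12
position: [0.662, -0.0522, 0.2077]
tool_rot: [3.136, 0.001, 1.597]
contact_force: [-0.7, 0.9, 0.4]
finger_gap: 0.409
```

Run:
```python
from h import *
st()
f=viewer.grab_frame('scene');G=cloud(f)
# lid outside in case frame
H=np.array([.596,-.054,.07]);c,s=np.cos(.026),np.sin(.026)
L=(G-H)@np.array([[c,-s,0],[s,c,0],[0,0,1]])
m=(abs(L[...,1])<.1)&(abs(L[...,1]-.0)>.03)&(L[...,0]>.02)&(L[...,0]<.11)&(L[...,2]>.0)&(L[...,2]<.12)
P=L[m];print(len(P))
for _ in range(4):
    c0=P.mean(0);n=np.linalg.svd(P-c0,full_matrices=0)[2][2];n*=np.sign(n[0]);d=(P-c0)@n;P=P[abs(d)<.004]
print('n',n,'theta',np.pi/2-np.arctan2(n[2],n[0]),'dist',c0@n,len(P))
nose=np.array([.067,0,.115]);print('gap to nose',nose@n-c0@n)
```

```text
15.125 [ 0.66202449 -0.0522442   0.20774263] [3.1359e+00 5.0000e-04 1.5974e+00] [-0.72  0.92  0.45] [0.507 0.523 0.   ] 34.79570534541751
r,th 0.16976260060947926 1.8982676272306112
948
n [ 0.96502363 -0.00719054 -0.26206428] theta 1.8359639661592477 dist 0.029880054191438035 948
gap to nose 0.004639137338979742
```

Emit:
drive_tool(commands=[[[0, 0.0006, 0.0002, 0, 0, 0, 200], [0, 0.0012, 0.0005, 0, 0, 0, 200], [0, 0.0018, 0.0007, 0, 0, 0, 200], [0, 0.0018, 0.0007, 0, 0, 0, 200], [0, 0.0018, 0.0007, 0, 0, 0, 200]]])

```text
t: 15.8
position: [0.6638, -0.0521, 0.207]
tool_rot: [3.136, 0.0, 1.597]
contact_force: [-0.4, 2.5, -0.1]
finger_gap: 0.41
```

Emit:
drive_tool(commands=[[[0, 0.0006, 0.0002, 0, 0, 0, 200], [0, 0.0012, 0.0005, 0, 0, 0, 200], [0, 0.0012, 0.0005, 0, 0, 0, 200], [0, 0.0012, 0.0005, 0, 0, 0, 200]]])

```text
t: 16.3
position: [0.6651, -0.0521, 0.2065]
tool_rot: [3.136, 0.001, 1.597]
contact_force: [-1.0, 1.8, 0.1]
finger_gap: 0.41
```

```bash
cat >> h.py <<'E'
def lidfit(f):
    G=cloud(f);H=np.array([.596,-.054,.07]);c,s=np.cos(.026),np.sin(.026)
    L=(G-H)@np.array([[c,-s,0],[s,c,0],[0,0,1]])
    m=(abs(L[...,1])<.1)&(abs(L[...,1]-.0)>.03)&(L[...,0]>.02)&(L[...,0]<.11)&(L[...,2]>.0)&(L[...,2]<.12)
    P=L[m]
    for _ in range(4):
        c0=P.mean(0);n=np.linalg.svd(P-c0,full_matrices=0)[2][2];n*=np.sign(n[0]);d=(P-c0)@n;P=P[abs(d)<.004]
    print('lid theta',np.pi/2-np.arctan2(n[2],n[0]),'dist',c0@n,len(P),'gap',np.array([.067,0,.115])@n-c0@n)
E
python3 - <<'E'
from h import *
st()
f=viewer.grab_frame('scene');lidfit(f)
E
```

```text
16.3 [ 0.66507707 -0.05214128  0.20653719] [3.1358e+00 5.0000e-04 1.5974e+00] [-0.97  1.81  0.08] [ 0.414  0.478 -0.094] 34.8441415796644
r,th 0.16986777263753827 1.9175720913182062
lid theta 1.8546489537757858 dist 0.02988126266373353 890 gap 0.002230426401102336
```

Emit:
drive_tool(commands=[[[0, 0.0006, 0.0002, 0, 0, 0, 200], [0, 0.0012, 0.0005, 0, 0, 0, 200], [0, 0.0012, 0.0005, 0, 0, 0, 200], [0, 0.0012, 0.0005, 0, 0, 0, 200]]])

```text
t: 16.85
position: [0.6663, -0.0521, 0.206]
tool_rot: [3.136, 0.0, 1.597]
contact_force: [0.0, 2.3, 1.1]
finger_gap: 0.413
```

Emit:
drive_tool(commands=[[[0, 0.0004, 0.0002, 0, 0, 0, 200], [0, 0.0008, 0.0003, 0, 0, 0, 200], [0, 0.0008, 0.0003, 0, 0, 0, 200], [0, 0.0008, 0.0003, 0, 0, 0, 200]]])

```text
t: 17.35
position: [0.6669, -0.0521, 0.2058]
tool_rot: [3.136, 0.0, 1.597]
contact_force: [-2.7, 1.8, 1.6]
finger_gap: 0.408
```

Emit:
drive_tool(commands=[[[0, 0.0004, 0.0002, 0, 0, 0, 200], [0, 0.0008, 0.0003, 0, 0, 0, 200], [0, 0.0008, 0.0003, 0, 0, 0, 200], [0, 0.0008, 0.0003, 0, 0, 0, 200]]])

```text
t: 17.85
position: [0.6675, -0.0521, 0.2055]
tool_rot: [3.137, 0.0, 1.597]
contact_force: [-2.4, 3.1, 2.5]
finger_gap: 0.411
```

Run:
```python
from h import *
st()
f=viewer.grab_frame('scene');lidfit(f)
```

```text
17.85 [ 0.66749191 -0.05207683  0.2054818 ] [3.1366e+00 5.0000e-04 1.5974e+00] [-2.35  3.05  2.47] [ 0.42   0.968 -0.032] 34.970974303588065
r,th 0.16991064862294844 1.9331645398682769
lid theta 1.8687300630460595 dist 0.02995069921709355 865 gap 0.00033909829238580255
```

Emit:
drive_tool(commands=[[[0, 0.0004, 0.0002, 0, 0, 0, 200], [0, 0.0006, 0.0002, 0, 0, 0, 200], [0, 0.0006, 0.0002, 0, 0, 0, 200], [0, 0.0006, 0.0002, 0, 0, 0, 200]]])

```text
t: 18.4
position: [0.668, -0.052, 0.2053]
tool_rot: [3.137, 0.0, 1.597]
contact_force: [-4.3, 2.8, 3.8]
finger_gap: 0.413
```

Run:
```python
from h import *
st()
f=viewer.grab_frame('scene');lidfit(f);cv2.imwrite('pics/s9.png',cv2.resize(f['img'][130:220,150:260],None,fx=7,fy=6.5))
```

```text
18.4 [ 0.66795142 -0.05204069  0.20526086] [3.1369e+00 4.0000e-04 1.5974e+00] [-4.26  2.77  3.8 ] [ 0.546  1.138 -0.043] 35.140168729774345
r,th 0.1699065949440885 1.9361972670482386
lid theta 1.8713345007095166 dist 0.029982407792861036 850 gap -3.0217952246929664e-05
```

View pics/s9.png

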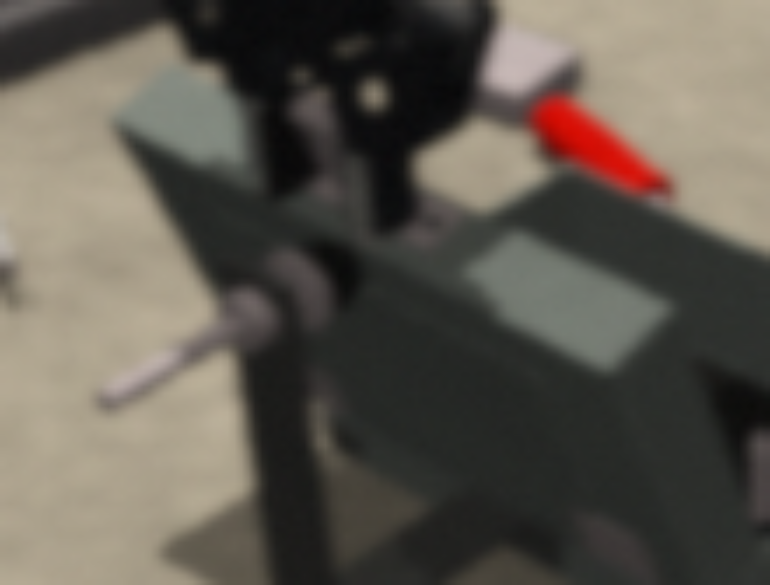

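Contact is confirmed by feel, with about −4 N in x, a rising moment and zero gap in vision. Releasing.

Emit:
drive_tool(commands=[[[0, 0, 0, 0, 0, 0, 120], [0, 0, 0, 0, 0, 0, 90], [0, 0, 0, 0, 0, 0, 40], [0, 0, 0, 0, 0, 0, 40], [0, 0, 0, 0, 0, 0, 40], [0, 0, 0, 0, 0, 0, 40]]], newtons=20)

```text
t: 19.2
position: [0.668, -0.0521, 0.2052]
tool_rot: [3.137, 0.0, 1.597]
contact_force: [0.2, 0.3, -0.1]
finger_gap: 0.839
```

Run:
```python
from h import *
st()
f=viewer.grab_frame('scene');lidfit(f)
```

```text
19.2 [ 0.66799527 -0.05206398  0.20523162] [3.1368e+00 5.0000e-04 1.5974e+00] [ 0.22  0.3  -0.06] [-0.017  0.026 -0.022] 71.35161897804257
r,th 0.16989759716764097 1.9364907496170551
lid theta 1.8666437483623686 dist 0.02994396037733447 862 gap 0.0006161471123400895
```

Run:
```python
from h import *
for P in [(.529,-.294,.3),(.529,-.294,.12)]:print(tgt(P,(np.pi,0,1.597)))
```

```text
(array([-0.2382, -0.1449, -0.0953]), array([0.0048, 0.0005, 0.0004]))
(array([-0.2381, -0.1458,  0.0847]), array([0.0048, 0.0005, 0.0004]))
```

Emit:
drive_tool(commands=[[[0, 0, -0.015, 0, 0, 0, 0], [0, 0, -0.04, 0, 0, 0, 0], [0, 0, -0.07, 0, 0, 0, 0], [0, 0, -0.095, 0, 0, 0, 0], [0, 0, -0.095, 0, 0, 0, 0], [-0.04, -0.024, -0.095, 0.0048, 0, 0, 0], [-0.08, -0.048, -0.095, 0.0048, 0, 0, 0], [-0.12, -0.073, -0.095, 0.0048, 0, 0, 0], [-0.16, -0.097, -0.095, 0.0048, 0, 0, 0], [-0.2, -0.122, -0.095, 0.0048, 0, 0, 0], [-0.238, -0.145, -0.095, 0.0048, 0, 0, 0], [-0.238, -0.145, -0.06, 0.0048, 0, 0, 0], [-0.238, -0.1455, -0.01, 0.0048, 0, 0, 0], [-0.238, -0.1455, 0.04, 0.0048, 0, 0, 0], [-0.238, -0.146, 0.0847, 0.0048, 0, 0, 0], [-0.238, -0.146, 0.0847, 0.0048, 0, 0, 0], [-0.238, -0.146, 0.0847, 0.0048, 0, 0, 0]]])

```text
t: 21.38
position: [0.5296, -0.2944, 0.1212]
tool_rot: [3.14, 0.001, 1.597]
contact_force: [-0.7, -0.3, 0.4]
finger_gap: 1.003
```

Run:
```python
from h import *
s=sense();print(s['t'],s['position'],s['joint_positions'],s['contact_force'])
f=viewer.grab_frame('top');g=viewer.grab_frame('scene');np.savez('t10.npz',**f);np.savez('s10.npz',**g);lidfit(g)
cv2.imwrite('pics/t10.png',cv2.resize(f['img'][130:280,220:390],None,fx=4.7,fy=4,interpolation=cv2.INTER_CUBIC))
cv2.imwrite('pics/s10.png',cv2.resize(g['img'][100:270,150:340],None,fx=4,fy=3.5,interpolation=cv2.INTER_CUBIC))
print(proj(f,[(.5275,-.106,.049),(.525,-.006,.043)]))
print(tgt((.529,-.294,.006),(np.pi,0,1.597)))
```

```text
21.375 [ 0.52964793 -0.29435104  0.12124974] [ 0.44987553  0.69867437  0.01733739  1.74739985 -0.016706    0.69355729
  2.0733782 ] [-0.68096942 -0.30577105  0.40592063]
lid theta 1.8677960673782643 dist 0.029861592010758234 874 gap 0.0005492869116018768
[[294.67431876 203.75379493]
 [261.94759436 203.50253408]]
(array([ 0.001 , -0.0016,  0.1162]), array([0.0035, 0.0024, 0.0003]))
```

View pics/t10.png

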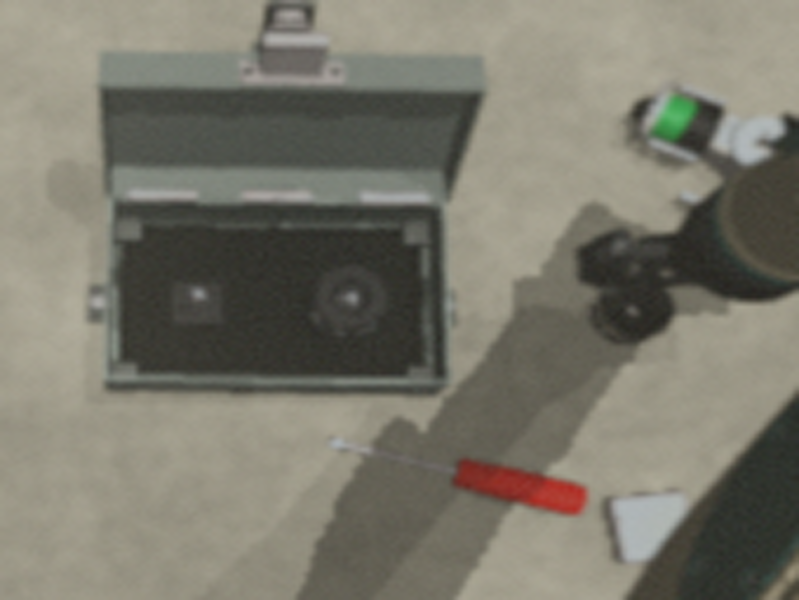

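View pics/s10.png

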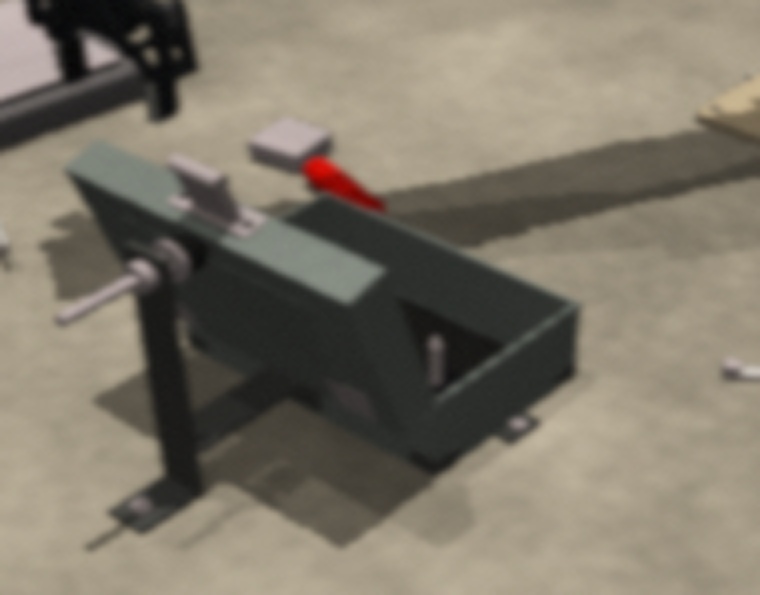

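The lid stays on its rest. The free post is on the left, with its tip at crop (198,293) in the top view and (436,340) in the scene view. The other post carries its spool at (350,298). Triangulating the tip.

Run:
```python
from h import *
f=dict(np.load('t10.npz'));g=dict(np.load('s10.npz'))
gt=cv2.cvtColor(f['img'],cv2.COLOR_BGR2GRAY);gs=cv2.cvtColor(g['img'],cv2.COLOR_BGR2GRAY)
print(gt[198:212,255:270]);print(gs[190:216,252:267])
C=cloud(f)
P=C[198:212,255:270];print(P[...,2].round(3)[2:9,3:11])
# wall rims in top: z~0.07
print(proj(f,[(.524,-.0055,.049),(.524,-.0055,.007)]),proj(g,[(.524,-.0055,.049),(.524,-.0055,.02)]))
```

```text
[[ 52  55  55  54  55  52  52  54  54  52  48  55  53  50  54]
 [ 56  57  52  54  57  55  57  55  54  55  56  55  56  53  54]
 [ 54  58  61  62  57  60  58  61  57  57  60  54  54  54  48]
 [ 56  59  67  70  69  75  79  78  69  65  66  64  58  55  50]
 [ 56  61  68  69  70  85 109 115  91  69  68  66  56  52  52]
 [ 54  62  69  70  72  87 125 142 108  76  65  65  56  55  52]
 [ 55  62  71  71  70  77 107 118 104  78  69  68  58  53  51]
 [ 57  63  72  70  71  72  84  82  77  74  68  66  58  51  55]
 [ 55  61  69  63  65  65  72  72  73  68  69  68  57  54  51]
 [ 59  61  69  65  67  67  72  69  71  68  70  68  56  53  55]
 [ 54  60  70  69  69  69  67  70  74  70  70  68  57  54  51]
 [ 58  61  73  73  71  72  70  71  72  68  66  68  60  53  51]
 [ 56  59  66  67  67  65  68  68  65  66  64  65  60  54  51]
 [ 53  58  60  59  60  56  57  54  54  52  52  55  54  52  55]]
[[26 26 23 24 23 24 25 29 34 41 45 45 47 49 48]
 [29 24 24 23 24 24 23 23 26 31 36 41 43 46 48]
 [30 24 23 25 24 24 22 24 22 25 27 31 37 42 46]
 [32 25 24 23 24 24 24 23 23 24 24 24 28 32 39]
 [34 27 25 23 25 25 29 27
[... 1045 characters left out ...]
.000e-03 2.000e-03 1.000e-03 4.000e-03 8.000e-03 0.000e+00
  1.000e-03]
 [3.000e-03 5.000e-03 5.000e-03 8.000e-03 6.000e-03 6.000e-03 4.000e-03
  4.000e-03]
 [4.000e-03 6.000e-03 9.000e-03 8.000e-03 4.300e-02 9.000e-03 4.000e-03
  8.000e-03]
 [8.000e-03 8.000e-03 1.100e-02 4.600e-02 5.100e-02 4.400e-02 6.000e-03
  8.000e-03]
 [1.000e-02 1.123e+00 6.000e-03 4.700e-02 4.800e-02 4.400e-02 9.000e-03
  8.000e-03]
 [6.000e-03 6.000e-03 5.000e-03 3.800e-02 4.000e-02 2.900e-02 5.000e-03
  7.000e-03]
 [3.000e-03 4.000e-03 7.000e-03 2.100e-02 2.500e-02 6.000e-03 1.000e-02
  7.000e-03]]
[[261.80116769 203.44971899]
 [261.6037275  205.92496967]] [[258.49085715 196.35123697]
 [258.50348374 205.07035858]]
```

Emit:
drive_tool(commands=[[[0.001, -0.0016, 0.04, 0.0035, 0.002, 0, 0], [0.001, -0.0016, 0.075, 0.0035, 0.002, 0, 0], [0.001, -0.0016, 0.1, 0.0035, 0.002, 0, 0], [0.001, -0.0016, 0.112, 0.0035, 0.002, 0, 0], [0.001, -0.0016, 0.1155, 0.0035, 0.002, 0, 0], [0.001, -0.0016, 0.1155, 0.0035, 0.002, 0, 0], [0.001, -0.0016, 0.1155, 0.0035, 0.002, 0, 100], [0.001, -0.0016, 0.1155, 0.0035, 0.002, 0, 130], [0.001, -0.0016, 0.1155, 0.0035, 0.002, 0, 160], [0.001, -0.0016, 0.1155, 0.0035, 0.002, 0, 160], [0.001, -0.0016, 0.1155, 0.0035, 0.002, 0, 160], [0.001, -0.0016, 0.1155, 0.0035, 0.002, 0, 160]]], newtons=20)

```text
t: 22.98
position: [0.5294, -0.2942, 0.0075]
tool_rot: [3.141, 0.001, 1.597]
contact_force: [-1.2, -0.2, 5.8]
finger_gap: 0.558
```

Run:
```python
from h import *
s=sense();print(s['t'],s['position'],s['tool_rot'],s['joint_positions'],s['contact_force'],s['finger_gap']*85)
g=viewer.grab_frame('scene');cv2.imwrite('pics/s11.png',cv2.resize(g['img'][100:200,140:240],None,fx=6,fy=6,interpolation=cv2.INTER_CUBIC))
```

```text
22.975 [ 0.52944789 -0.29420665  0.00751118] [3.14058912e+00 9.28722469e-04 1.59720729e+00] [ 0.45396255  0.8714463   0.01086933  1.7895667  -0.01727551  0.47934816
  2.07348533] [-1.17306643 -0.22060698  5.79092979] 47.39254059006126
```

View pics/s11.png

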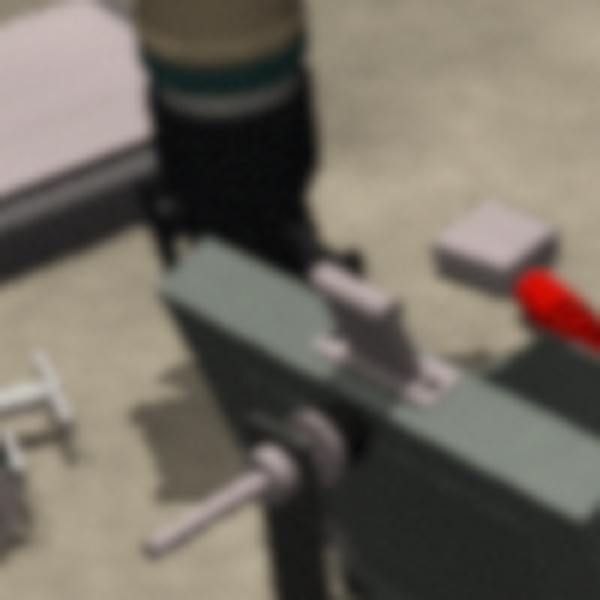

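Emit:
drive_tool(commands=[[[0, 0, 0, 0, 0, 0, 0], [0, 0, 0, 0, 0, 0, 0], [0, 0, 0, 0, 0, 0, 0], [0, 0, 0, 0, 0, 0.16, 0], [0, 0, 0, 0, 0, 0.32, 0], [0, 0, 0, 0, 0, 0.48, 0], [0, 0, 0, 0, 0, 0.64, 0], [0, 0, 0, 0, 0, 0.8, 0], [0, 0, 0, 0, 0, 0.96, 0], [0, 0, 0, 0, 0, 1.12, 0], [0, 0, 0, 0, 0, 1.28, 0], [0, 0, 0, 0, 0, 1.44, 0], [0, 0, 0, 0, 0, 1.57, 0], [0, 0, 0, 0, 0, 1.57, 0], [0, 0, 0, 0, 0, 1.57, 0]]])

```text
t: 24.9
position: [0.5294, -0.2941, 0.0074]
tool_rot: [3.141, -0.001, 0.03]
contact_force: [-0.6, -0.0, -0.3]
finger_gap: 1.0
```

Run:
```python
from h import *
s=sense();print(s['t'],s['position'],s['tool_rot'],s['joint_positions'],s['contact_force'],s['finger_gap']*85)
print(tgt((.5294,-.2942,.0075),(np.pi,0,.026)))
```

```text
24.9 [ 0.52942467 -0.29408784  0.00739263] [ 3.14081253e+00 -8.52359346e-04  2.95810901e-02] [ 0.22658059  0.91367479  0.38739418  1.79655449 -0.60704787  0.5513964
  1.03428359] [-0.58115413 -0.02025514 -0.30953174] 85.00330290042521
(array([-0.    ,  0.0001, -0.0001]), array([ 0.0008, -0.0009,  0.0036]))
```

Emit:
drive_tool(commands=[[[0, 0, 0, 0, 0, 0.0036, 100], [0, 0, 0, 0, 0, 0.0036, 130], [0, 0, 0, 0, 0, 0.0036, 160], [0, 0, 0, 0, 0, 0.0036, 160], [0, 0, 0, 0, 0, 0.0036, 160], [0, 0, 0, 0, 0, 0.0036, 160], [0, 0, 0, 0, 0, 0.0036, 160], [0, 0, -0.01, 0, 0, 0.0036, 160], [0, 0, -0.03, 0, 0, 0.0036, 160], [0, 0, -0.06, 0, 0, 0.0036, 160], [0, 0, -0.1, 0, 0, 0.0036, 160], [0, 0, -0.135, 0, 0, 0.0036, 160], [0, 0, -0.135, 0, 0, 0.0036, 160], [0, 0, -0.135, 0, 0, 0.0036, 160]]], newtons=30)

```text
t: 26.65
position: [0.5291, -0.2935, 0.1426]
tool_rot: [3.141, -0.001, 0.026]
contact_force: [0.3, 0.0, -0.7]
finger_gap: 0.558
```

Run:
```python
from h import *
s=sense();print(s['t'],s['position'],s['tool_rot'],s['joint_positions'],s['contact_force'],s['finger_gap']*85)
print(tgt((.525,-.005,.14),(np.pi,0,.026)))
g=viewer.grab_frame('scene');cv2.imwrite('pics/s12.png',cv2.resize(g['img'][60:200,140:280],None,fx=4.3,fy=4.2,interpolation=cv2.INTER_CUBIC))
```

```text
26.65 [ 0.52913255 -0.29345541  0.14255905] [ 3.14137350e+00 -8.62717717e-04  2.61742321e-02] [ 0.14059593  0.73081443  0.53108579  1.74344205 -0.49019509  0.80182602
  0.93411453] [ 0.26896732  0.04049799 -0.71582269] 47.391739523211754
(array([ 0.0034, -0.2885,  0.0025]), array([ 0.0002, -0.0009,  0.0002]))
```

View pics/s12.png

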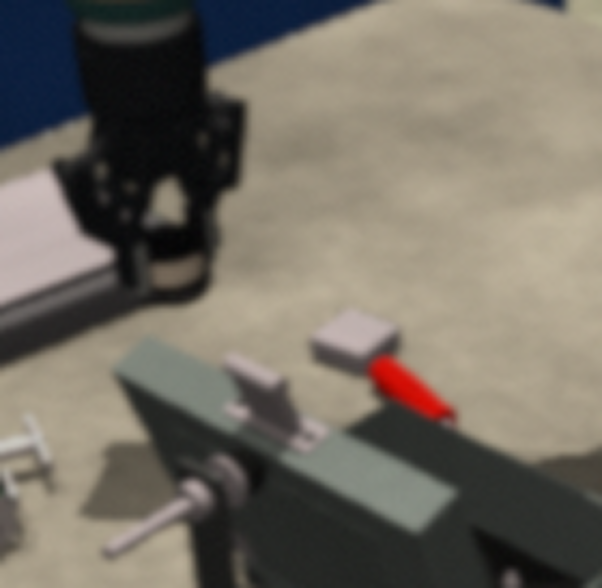

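The spool hangs in the jaws at about (178,265). Moving over the free post.

Emit:
drive_tool(commands=[[[0.0005, -0.04, 0, 0, 0, 0, 160], [0.001, -0.08, 0, 0, 0, 0, 160], [0.0015, -0.12, 0, 0, 0, 0, 160], [0.002, -0.16, 0, 0, 0, 0, 160], [0.0025, -0.2, 0, 0, 0, 0, 160], [0.003, -0.24, 0, 0, 0, 0, 160], [0.0034, -0.275, 0.002, 0, 0, 0, 160], [0.0034, -0.2885, 0.0025, 0, -0.001, 0, 160], [0.0034, -0.2885, 0.0025, 0, -0.001, 0, 160], [0.0034, -0.2885, 0.0025, 0, -0.001, 0, 160], [0.0034, -0.2885, 0.0025, 0, -0.001, 0, 160]]])

```text
t: 28.08
position: [0.5247, -0.0066, 0.1396]
tool_rot: [3.141, 0.001, 0.024]
contact_force: [0.8, -0.2, -0.6]
finger_gap: 0.554
```

Run:
```python
from h import *
s=sense();print(s['t'],s['position'],s['tool_rot'],s['joint_positions'],s['contact_force'],s['finger_gap']*85)
print(tgt((.525,-.005,.06),(np.pi,0,.026)))
g=viewer.grab_frame('scene');cv2.imwrite('pics/s13.png',cv2.resize(g['img'][100:220,200:320],None,fx=5,fy=5,interpolation=cv2.INTER_CUBIC));np.savez('s13.npz',**g)
b=s['position']+[0,0,-.006-.0015]
print('spool bottom exp',proj(g,[b,b+[0,0,.036]]))
```

```text
28.075 [ 0.52470997 -0.00655144  0.13957387] [3.14111174e+00 1.02320310e-03 2.35432113e-02] [-0.41085586  0.65070137  0.56943908  1.96548622 -0.5438521   0.68173791
  0.52310298] [ 0.83039873 -0.24747142 -0.56556133] 47.04905175769636
(array([ 0.0004, -0.0016,  0.0796]), array([ 0.0005,  0.001 , -0.0025]))
spool bottom exp [[257.92472463 169.54917758]
 [257.89317723 157.0589967 ]]
```

View pics/s13.png

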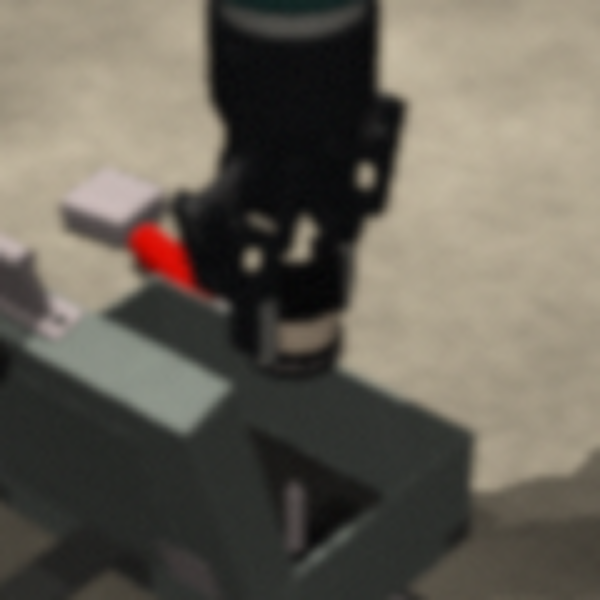

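Emit:
drive_tool(commands=[[[0.0004, -0.0016, 0.02, 0, 0.001, -0.0025, 160], [0.0004, -0.0016, 0.045, 0, 0.001, -0.0025, 160], [0.0004, -0.0016, 0.065, 0, 0.001, -0.0025, 160], [0.0004, -0.0016, 0.075, 0, 0.001, -0.0025, 160], [0.0004, -0.0016, 0.077, 0, 0.001, -0.0025, 160], [0.0004, -0.0016, 0.077, 0, 0.001, -0.0025, 160], [0.0004, -0.0016, 0.077, 0, 0.001, -0.0025, 160]]])

```text
t: 29.0
position: [0.5255, -0.0047, 0.0632]
tool_rot: [3.141, -0.001, 0.026]
contact_force: [-0.2, 0.2, -0.7]
finger_gap: 0.554
```

```bash
cat >> h.py <<'E'
def q(P=None,yaw=.026):
    s=sense();print(round(s['t'],2),s['position'].round(4),s['tool_rot'].round(4),s['contact_force'].round(2),s['wrist_torque'].round(3),round(s['finger_gap']*85,2))
    if P is not None: print(tgt(P,(np.pi,0,yaw)))
E
python3 - <<'E'
from h import *
q((.525,-.005,.06))
g=viewer.grab_frame('scene');cv2.imwrite('pics/s14.png',cv2.resize(g['img'][120:220,200:320],None,fx=6,fy=6,interpolation=cv2.INTER_CUBIC))
E
```

```text
29.0 [ 0.5255 -0.0047  0.0632] [ 3.1413e+00 -1.3000e-03  2.6400e-02] [-0.21  0.22 -0.67] [ 0.04   0.034 -0.014] 47.1
(array([-0.0005,  0.0003,  0.0032]), array([ 0.0003, -0.0013,  0.0004]))
```

View pics/s14.png

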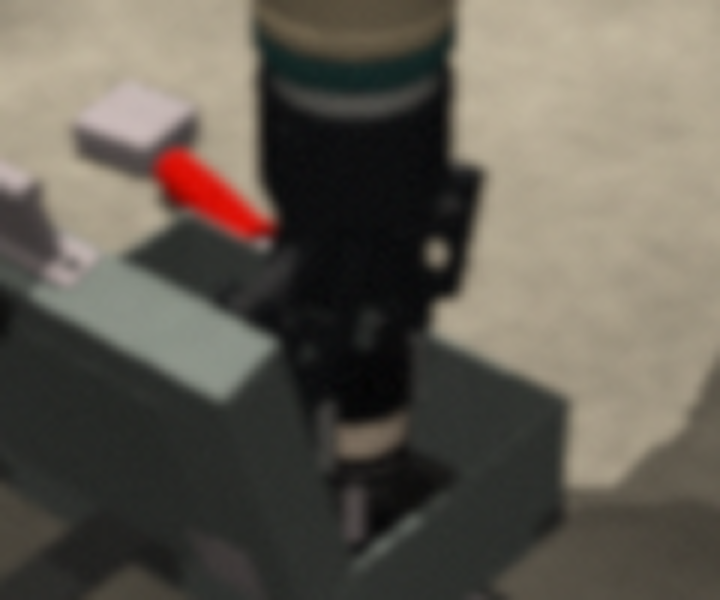

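Emit:
drive_tool(commands=[[[-0.0005, 0.0003, 0.003, 0, -0.001, 0, 160], [-0.0005, 0.0003, 0.006, 0, -0.001, 0, 160], [-0.0005, 0.0003, 0.009, 0, -0.001, 0, 160], [-0.0005, 0.0003, 0.009, 0, -0.001, 0, 160], [-0.0005, 0.0003, 0.009, 0, -0.001, 0, 160]]])

```text
t: 29.68
position: [0.525, -0.005, 0.0541]
tool_rot: [3.141, -0.0, 0.026]
contact_force: [0.0, -0.1, -0.6]
finger_gap: 0.552
```

```bash
python3 -c "
from h import *
q((.525,-.005,.05))"
```

```text
29.68 [ 0.525  -0.005   0.0541] [ 3.1413e+00 -1.0000e-04  2.6400e-02] [ 0.01 -0.11 -0.61] [ 0.056 -0.026  0.018] 46.91
(array([ 0.    , -0.    ,  0.0041]), array([ 0.0003, -0.0001,  0.0004]))
```

No contact yet. Going down a few mm at a time.

Emit:
drive_tool(commands=[[[0, 0, 0.002, 0, 0, 0, 160], [0, 0, 0.004, 0, 0, 0, 160], [0, 0, 0.005, 0, 0, 0, 160], [0, 0, 0.005, 0, 0, 0, 160]]])

```text
t: 30.18
position: [0.5249, -0.005, 0.049]
tool_rot: [3.141, 0.0, 0.026]
contact_force: [0.2, 1.1, -0.9]
finger_gap: 0.55
```

Emit:
drive_tool(commands=[[[0, 0, 0.002, 0, 0, 0, 160], [0, 0, 0.004, 0, 0, 0, 160], [0, 0, 0.005, 0, 0, 0, 160], [0, 0, 0.005, 0, 0, 0, 160]]])

```text
t: 30.68
position: [0.5248, -0.005, 0.0439]
tool_rot: [3.141, 0.0, 0.026]
contact_force: [0.2, 0.3, -0.3]
finger_gap: 0.555
```

```bash
python3 -c "
from h import *
q((.525,-.005,.03))
g=viewer.grab_frame('scene');cv2.imwrite('pics/s15.png',cv2.resize(g['img'][120:220,200:320],None,fx=6,fy=6,interpolation=cv2.INTER_CUBIC))"
```

```text
30.68 [ 0.5248 -0.005   0.0439] [3.1413e+00 3.0000e-04 2.6400e-02] [ 0.2   0.33 -0.31] [0.016 0.028 0.042] 47.16
(array([ 0.0002, -0.    ,  0.0139]), array([0.0003, 0.0003, 0.0004]))
```

View pics/s15.png

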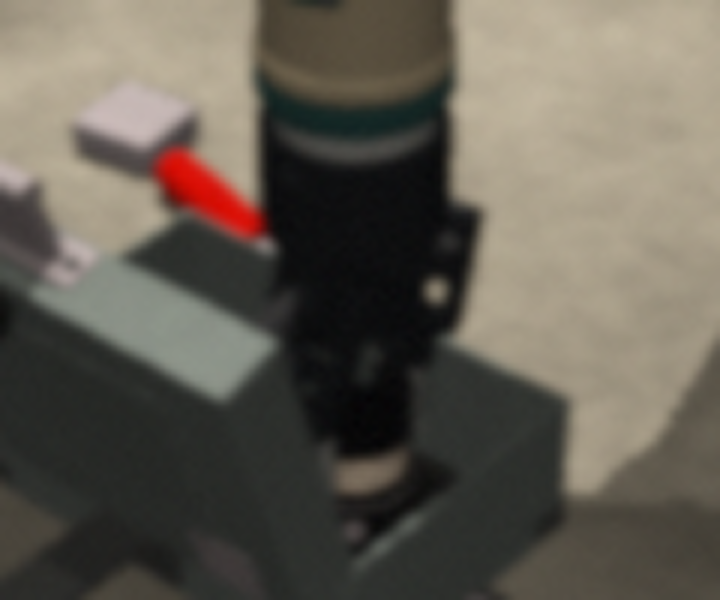

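The pin enters the bore with no force; its lower end is still visible at (355,528). Continuing down.

Emit:
drive_tool(commands=[[[0.0002, 0, 0.004, 0, 0, 0, 160], [0.0002, 0, 0.008, 0, 0, 0, 160], [0.0002, 0, 0.012, 0, 0, 0, 160], [0.0002, 0, 0.016, 0, 0, 0, 160], [0.0002, 0, 0.016, 0, 0, 0, 160]]])

```text
t: 31.35
position: [0.5248, -0.0051, 0.0276]
tool_rot: [3.141, 0.001, 0.026]
contact_force: [-0.5, -0.1, 0.0]
finger_gap: 0.552
```

Emit:
drive_tool(commands=[[[0, 0, 0.003, 0, 0, 0, 160], [0, 0, 0.006, 0, 0, 0, 160], [0, 0, 0.009, 0, 0, 0, 160], [0, 0, 0.009, 0, 0, 0, 160]]])

```text
t: 31.85
position: [0.5246, -0.0051, 0.0183]
tool_rot: [3.141, 0.001, 0.026]
contact_force: [0.3, 0.4, -1.0]
finger_gap: 0.554
```

```bash
python3 -c "
from h import *
q((.525,-.005,.0145))"
```

```text
31.85 [ 0.5246 -0.0051  0.0183] [3.1414e+00 1.4000e-03 2.6300e-02] [ 0.33  0.41 -0.98] [ 0.027 -0.005  0.052] 47.08
(array([ 0.0004, -0.    ,  0.0038]), array([0.0002, 0.0014, 0.0003]))
```

Emit:
drive_tool(commands=[[[0.0004, 0, 0.001, 0, 0.001, 0, 160], [0.0004, 0, 0.002, 0, 0.001, 0, 160], [0.0004, 0, 0.003, 0, 0.001, 0, 160], [0.0004, 0, 0.003, 0, 0.001, 0, 160]]])

```text
t: 32.35
position: [0.5249, -0.005, 0.0153]
tool_rot: [3.141, 0.0, 0.026]
contact_force: [-0.0, -0.1, -0.5]
finger_gap: 0.556
```

Emit:
drive_tool(commands=[[[0, 0, 0.0005, 0, 0, 0, 160], [0, 0, 0.001, 0, 0, 0, 160], [0, 0, 0.001, 0, 0, 0, 160], [0, 0, 0.001, 0, 0, 0, 160]]])

```text
t: 32.85
position: [0.525, -0.005, 0.0146]
tool_rot: [-3.142, 0.0, 0.026]
contact_force: [-2.3, 0.3, 5.7]
finger_gap: 0.554
```

```bash
python3 -c "
from h import *
q((.525,-.005,.0145))"
```

```text
32.85 [ 0.525  -0.005   0.0146] [-3.1415e+00  2.0000e-04  2.6200e-02] [-2.32  0.3   5.7 ] [0.043 0.263 0.022] 47.08
(array([ 0.    , -0.    ,  0.0001]), array([-0.0001,  0.0002,  0.0002]))
```

Foot contact at TCP z 0.0146, against 0.0144 predicted. Releasing.

Emit:
drive_tool(commands=[[[0, 0, 0, 0, 0, 0, 75], [0, 0, 0, 0, 0, 0, 65], [0, 0, 0, 0, 0, 0, 65], [0, 0, 0, 0, 0, 0, 65], [0, 0, 0, 0, 0, 0, 65]]])

```text
t: 33.48
position: [0.525, -0.0051, 0.0146]
tool_rot: [-3.142, 0.0, 0.026]
contact_force: [-0.0, -0.4, 0.6]
finger_gap: 0.742
```

```bash
python3 -c "
from h import *
q((.525,-.005,.0145))"
```

```text
33.48 [ 0.525  -0.0051  0.0146] [-3.1416e+00  3.0000e-04  2.6200e-02] [-0.05 -0.45  0.62] [-0.037  0.02  -0.022] 63.08
(array([ 0.    , -0.0001,  0.0001]), array([-0.    ,  0.0003,  0.0002]))
```

Emit:
drive_tool(commands=[[[0, 0, -0.01, 0, 0, 0, 65], [0, 0, -0.03, 0, 0, 0, 65], [0, 0, -0.06, 0, 0, 0, 65], [0, 0, -0.1, 0, 0, 0, 65], [0, 0, -0.15, 0, 0, 0, 65], [0, 0, -0.19, 0, 0, 0, 65], [0, 0, -0.19, 0, 0, 0, 65], [-0.02, -0.05, -0.19, 0, 0, 0, 65], [-0.04, -0.1, -0.19, 0, 0, 0, 65], [-0.06, -0.15, -0.19, 0, 0, 0, 65], [-0.08, -0.2, -0.19, 0, 0, 0, 65], [-0.08, -0.25, -0.19, 0, 0, 0, 65], [-0.08, -0.3, -0.19, 0, 0, 0, 65], [-0.08, -0.3, -0.19, 0, 0, 0, 65], [-0.08, -0.3, -0.19, 0, 0, 0, 65]]])

```text
t: 35.35
position: [0.4366, 0.2917, 0.204]
tool_rot: [3.14, 0.001, 0.026]
contact_force: [-0.8, -0.4, -0.1]
finger_gap: 0.745
```

Run:
```python
from h import *
q()
f=viewer.grab_frame('top');g=viewer.grab_frame('scene');lidfit(g)
C=cloud(f);P=C[np.hypot(C[...,0]-.525,C[...,1]+.005)<.024];z=P[:,2];print('spool z pct',np.percentile(z,[5,25,50,75,95]).round(4))
m=(np.hypot(C[...,0]-.525,C[...,1]+.005)<.04)&(C[...,2]>.038)&(C[...,2]<.048);print(C[m].mean(0),cv2.minEnclosingCircle(C[m][:,:2].astype(np.float32)))
m=(np.hypot(C[...,0]-.5275,C[...,1]+.1055)<.035)&(C[...,2]>.038)&(C[...,2]<.048);print('other',C[m].mean(0))
save(f,'t16');cv2.imwrite('pics/t16c.png',cv2.resize(f['img'][130:280,220:390],None,fx=4.7,fy=4,interpolation=cv2.INTER_CUBIC))
```

```text
35.35 [0.4366 0.2917 0.204 ] [3.14e+00 1.50e-03 2.58e-02] [-0.8  -0.36 -0.14] [-0.005 -0.057  0.046] 63.32
lid theta 1.8666164198302813 dist 0.02995951799295393 876 gap 0.0006042836775963754
spool z pct [0.0145 0.0397 0.042  0.0435 0.0457]
[ 0.52528496 -0.00472968  0.04239937] ((0.5255383253097534, -0.00479466188699007), 0.02395600825548172)
other [ 0.5278637  -0.10552471  0.04247914]
```

View pics/t16.png

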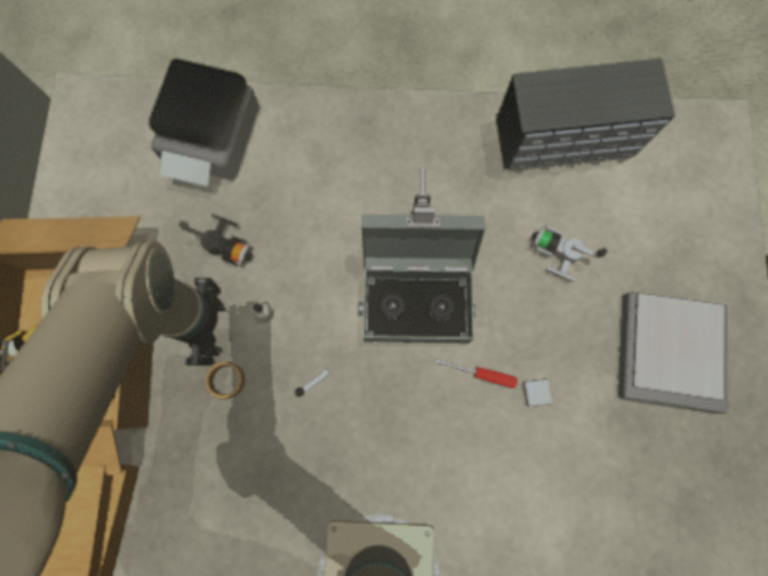

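View pics/t16c.png

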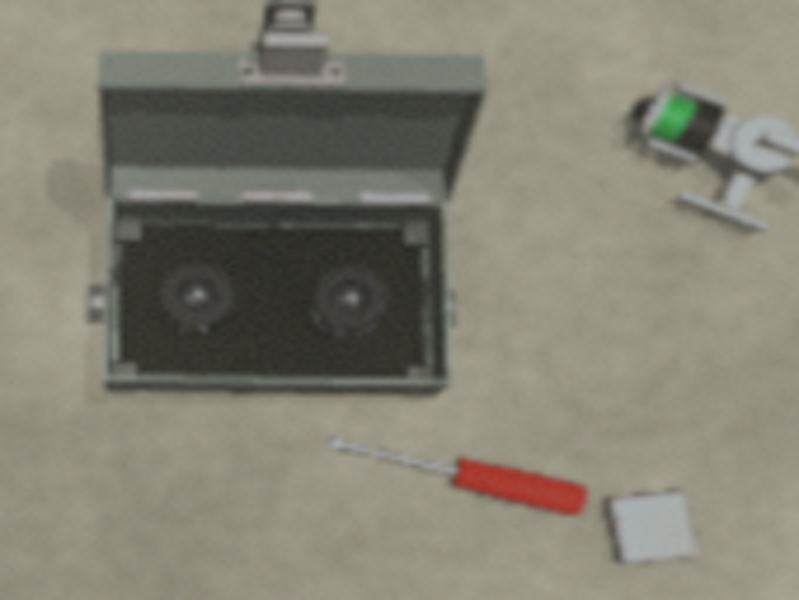

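Both spools sit alike on their posts at crop (198,293) and (350,297), both with tops at 42.4 mm, and the pin shows through the spare's bore. The lid is on its rest, the bystanders are unmoved and the arm is clear. Handing in.

```bash
python3 -c "
from h import *
print(ticket.job_done())"
```

```text
the job is handed in; nothing more can be done
None
```

The lid is open on its rest buffer and the spare spool is fully down on the free (left) post. I handed the job in at about 35 s of the 69 s allowed; it reports no verdict.

- **Lid:** I pinched the tongue, led the lid round its arc and closed on the buffer in 0.6–1.2 mm steps. Contact showed as the force in x going from about −0.5 to −4 N, and I released there. After release, and again at the end, the camera fit put the lid at 1.867 rad, so it stayed put.
- **Spool:** I squeezed it in two crossed directions to centre it, then lowered it onto the post. There was no force on the way down until it touched the foot at 5.7 N, 0.2 mm from the predicted height. The last picture shows its top at 42.4 mm, level with the other spool, and the pin through its bore.
- **Everything else:** the bystanders I could compare in the pictures, and the other spool, look unmoved. The oil bottle and the tape core were partly hidden by the arm in the last picture. The arm is well clear.
- **Disagreement:** the lid angle worked out from the arm's position (1.936 rad at contact) was about 0.065 rad above the camera's figure. I relied on the force and the camera instead.

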